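# Get the piston out from behind the cans and put it on the scale

### The job

The piston standing at the back of the tray is boxed in by the spray can, the oil tin and the grease jar. First stand all three upright on the black rubber mat, then lift the piston out and set it gently, crown up, on the middle of the scale's round plate, and only then put the can, tin and jar back upright, each on the very spot in the tray where it stood at the start. Never tip any of the three over, and leave the bearing and the socket in the tray where they are.

Things in the scene. Friction and masses are not known exactly. Their poses are not given: they have to be found in the camera images.
- spray_can: Plain bare-aluminium spray can, upright cylinder of 58 mm diameter: straight sides to a height of 94 mm, then a sloping shoulder and a grey cap of 36 mm diameter up to 120 mm. About 0.32 kg. Origin: centre of its underside, z up.
- oil_tin: Oblong grey-painted oil tin with a plain paper band, upright, 60 mm along its x, 40 mm along its y, flat top at 100 mm, with a small black screw cap (24 mm diameter, up to 112 mm) 15 mm off centre along +x. About 0.36 kg. Origin: centre of its underside, z up. Its x lies at the start along the tray's x to within 0.1 rad.
- grease_jar: White plastic grease jar with a flat grey screw lid of the same width, upright cylinder of 60 mm diameter, 104 mm high. About 0.38 kg. Origin: centre of its underside, z up.
- piston: Aluminium engine piston, low upright cylinder of 56 mm diameter and 48 mm height, with three dark ring grooves near its flat crown (top). About 0.24 kg. Origin: centre of its underside, z up. It stands on the middle place of the tray's back row.
- tray: Fixed grey tray, x -92 to 112 mm, y -125 to 125 mm; floor top at z 4 mm, lip 15 mm high. Six places painted on the floor (64 mm squares): x -33 (row near the robot) and +33 (back), y -74, 0, 74. Piston at (33, 0); can, tin, jar in any order at (-33, 0), (33, 74), (33, -74), within 3 mm. Hoop handle at x 108, y -62 to 62, 106 mm high. Origin on the table; x away from the robot at yaw 0.
- mat: Black rubber mat fixed on the table, 290 mm along its x, 170 mm along its y, 3 mm thick: the side area, left or right of the tray. Origin: centre of its underside, z up.
- scale: Fixed bench scale, grey base 190 by 170 mm and 34 mm high with a round steel plate of 130 mm diameter on it; the plate's flat top is 48 mm above the origin and does not move. A blank display strip lies on the side towards the robot. It stands on the other side of the tray from the mat. Origin: on the table, straight under the centre of the plate, z up.
- bearing: Loose steel ball bearing lying flat in the tray's front left corner place, ring of 47 mm outer diameter, 22 mm bore, 14 mm high. To be left alone. Origin: centre of its underside.
- socket: Loose dark steel wrench socket standing in the tray's front right corner place, cylinder of 24 mm diameter, 32 mm high. To be left alone. Origin: centre of its underside.
Not all that is in view belongs to the job. Leave any purple look-alike of the oil_tin alone.

How it is judged:
On the way, in this order (a step that is already met when the one before it is completed fails the run):
1. the can, tin and jar all stand upright and released on the mat, with the piston still in its place (x of spray_can in the frame of mat between -0.13 and 0.13 m and y of spray_can in the frame of mat between -0.07 and 0.07 m and z of spray_can in the frame of mat between -0.002 and 0.008 m and angle between each of spray_can, oil_tin, grease_jar's own z axis and vertical below 0.1 rad and linear speed of each of spray_can, oil_tin, grease_jar below 0.03 m/s and contact force between the fingers and spray_can below 0.3 N and x of oil_tin in the frame of mat between -0.13 and 0.13 m and y of oil_tin in the frame of mat between -0.07 and 0.07 m and z of oil_tin in the frame of mat between -0.002 and 0.008 m and contact force between the fingers and oil_tin below 0.3 N and x of grease_jar in the frame of mat between -0.13 and 0.13 m and y of grease_jar in the frame of mat between -0.07 and 0.07 m and z of grease_jar in the frame of mat between -0.002 and 0.008 m and contact force between the fingers and grease_jar below 0.3 N and distance of piston from where it was at the start of the episode below 0.02 m), for 0.2 s.
2. the piston stands crown up and released on the middle of the scale's plate, while the can, tin and jar still stand on the mat (horizontal distance between piston and scale below 0.015 m and z of piston in the frame of scale between 0.044 and 0.053 m and angle between each of piston, spray_can, oil_tin, grease_jar's own z axis and vertical below 0.1 rad and linear speed of each of piston, spray_can, oil_tin, grease_jar below 0.03 m/s and contact force between the fingers and piston below 0.3 N and x of spray_can in the frame of mat between -0.13 and 0.13 m and y of spray_can in the frame of mat between -0.07 and 0.07 m and z of spray_can in the frame of mat between -0.002 and 0.008 m and contact force between the fingers and spray_can below 0.3 N and x of oil_tin in the frame of mat between -0.13 and 0.13 m and y of oil_tin in the frame of mat between -0.07 and 0.07 m and z of oil_tin in the frame of mat between -0.002 and 0.008 m and contact force between the fingers and oil_tin below 0.3 N and x of grease_jar in the frame of mat between -0.13 and 0.13 m and y of grease_jar in the frame of mat between -0.07 and 0.07 m and z of grease_jar in the frame of mat between -0.002 and 0.008 m and contact force between the fingers and grease_jar below 0.3 N), for 0.2 s.
At the end, for the whole second after the job is handed in: The can, tin and jar each stand upright (within 0.1 rad) and at rest within 15 mm of where they stood at the start, the piston stands crown up and at rest within 15 mm of the centre of the scale's plate, all released, and the bearing and socket lie within 20 mm of where they were (distance of each of spray_can, oil_tin, grease_jar from where it was at the start of the episode below 0.015 m and angle between each of spray_can, oil_tin, grease_jar, piston's own z axis and vertical below 0.1 rad and linear speed of each of spray_can, oil_tin, grease_jar, piston below 0.03 m/s and contact force between the fingers and spray_can below 0.3 N and contact force between the fingers and oil_tin below 0.3 N and contact force between the fingers and grease_jar below 0.3 N and horizontal distance between piston and scale below 0.015 m and z of piston in the frame of scale between 0.044 and 0.053 m and contact force between the fingers and piston below 0.3 N and distance of each of bearing, socket from where it was at the start of the episode below 0.02 m); the robot touches nothing.
It fails at once if the spray can is tipped over (more than about 45 degrees) (angle between spray_can's own z axis and vertical above 0.8 rad).
It fails at once if the oil tin is tipped over (more than about 45 degrees) (angle between oil_tin's own z axis and vertical above 0.8 rad).
It fails at once if the grease jar is tipped over (more than about 45 degrees) (angle between grease_jar's own z axis and vertical above 0.8 rad).
It fails at once if the bearing or the socket in the tray is moved by more than 30 mm (distance of any of bearing, socket from where it was at the start of the episode above 0.03 m).
It fails at once if the piston is dropped or slammed on the scale: it moves faster than 0.4 m/s within 15 mm of the plate (horizontal distance between piston and scale below 0.06 m and z of piston in the frame of scale below 0.063 m and linear speed of piston above 0.4 m/s).
It also fails if it takes over 141 s, if anything falls off the work surface, if the arm or the gripper's body presses on something with over 40 N, if the wrist force passes 120 N, or if a joint passes its speed limit or range.

### The arm

A 7-joint arm with a two-finger parallel gripper is mounted at the origin on the work surface. World frame = base frame: x ahead of the robot, y to its left, z up, the work surface at z = 0. Lengths are in m, angles in rad, forces in N, time in s.
With the tool pointing down it reaches from about 0.425 to 1.025 m from the base axis. Payload 3.6 kg.
Tool frame: the origin (TCP) lies midway between the tips of the shut fingers; the grasp point (between the pads) lies 19 mm behind it (grasp_offset is the distance from the TCP to the grasp point, in m); z points along the fingers, y is the direction in which the jaws open and shut (so a half turn about z gives the same grasp; the last joint's range is limited). The gripper opens to 85 mm and grips with 20 to 120 N. Pads are 22 mm wide; open, the fingers measure 114 mm over their backs; the gripper's body (76 mm by 85 mm) begins 54 mm behind the grasp point. The pads swing forward as they close: fully open they stand 13 mm farther back than shut.
Start: joints at [-1.395, 0.591, 0.048, 1.609, -0.033, 0.943, -0.034], TCP at [0.193, 0.699, 0.231] pointing down, gripper open.
Joint ranges: [-2.69, 2.69], [-0.47, 2.24], [-1.27, 1.36], [0.19, 2.51], [-1.53, 4.68], [0.08, 2.07], [-3.09, 3.09]. Speed limits (rad/s): [2.57, 2.57, 3.14, 3.14, 3.14, 3.14, 3.14].

### API

Orientations are given as [roll, pitch, yaw] about the fixed x, y, z axes, in that order (R = Rz(yaw) Ry(pitch) Rx(roll)).
In Python, from workcell import observe, grab_frame, finish_job, grasp_offset gives the robot as it stands.
- The arm moves only by the shell command python3 -m jog 'ROWS' [OPENING] [FORCE]. ROWS is JSON, a list of rows, each a list of 2 entries, a list of its own where there are three numbers: the shift along the tool's x, y, z in units of 30 mm (1.0 is 30 mm), then the turn about the tool's z in units of 6 degrees (1.0 is 6 degrees). A call has 1 to 20 rows; each row is the pose to reach, as a shift and turn from the pose commanded when the call began, along the tool's axes at that moment; what a row does not reach only later rows make up. A row lasts 1/12 s, in which the tool goes at most 41.7 mm and 7.16 degrees, less where a joint would pass 70% of its speed; a pose out of reach is approached as far as the arm can. A call with a gripper value outside its range is refused whole. OPENING is the gripper command: -1 is fully open, 1 is shut, values between are in proportion, set as the call begins (- or left out, the last holds). The fingers move at their own pace and stop on an object; FORCE is the grip in N (left out, the last holds). Time passes only in rows, so rows that repeat a pose let the fingers close. It gives the time, the measured TCP pose, the force and the opening at its end, in the units of the state.
- observe(): the state, without advancing time (a new reading comes with each control period).
- grab_frame(name): name is "scene" or "side" or "wrist"; returns a dict with "pixels" (420x560x3 uint8, red, green, blue), "fx", "fy", "cx", "cy" (pixels), "T" (4x4, takes a point from camera to world coordinates). Camera axes: x right, y down, z forward; pixel columns grow to the right and rows downward; lengths in m; the calibration is good to about 2 mm. The wrist camera is an equidistant fisheye: a pixel r from the principal point sees the ray r / f radians off the axis. A picture is of the moment at which its call begins. There is no depth.
- finish_job(): hands the job in, once; it reports no verdict.
The state is a dict: "clock": time; "joint_pos": joint angles; "joint_vel": joint speeds; "joint_torque": joint torques, N m; "tcp_pos": TCP position; "eef_rot": TCP orientation; "wrist_force": force on the tool from outside, world axes, zero at the start; "ft_torque": the same for the moment, N m; "opening": finger opening in m.
Only numpy, scipy, OpenCV 4.12 (cv2) and the standard library are available. Lean on these libraries where they do the work, as an engineer would, in place of code of your own. Each camera call takes 0.05 s, during which the arm holds its last target.

## Working session

There is one attempt and no reset: what is moved stays moved. The work goes in short steps, Python scripts to look and compute and a shell command to move; the robot and the scene stay as the last step left them, time stands still between calls to the robot, and variables do not carry over. Pictures are saved under pics/ and viewed, and the job is handed in when it is done.

```bash
ls; mkdir -p pics
python3 - <<'E'
from workcell import observe, grab_frame, grasp_offset
import cv2,numpy as np
print(grasp_offset)
s=observe()
for k in s: print(k,np.round(s[k],3))
for n in ["scene","side","wrist"]:
    f=grab_frame(n); cv2.imwrite(f"pics/{n}0.png",f["pixels"][:,:,::-1])
    np.savez(f"pics/{n}0.npz",**f)
    print(n,f["fx"],f["fy"],f["cx"],f["cy"]);print(np.round(f["T"],3))
E
```

```text
pics
0.0187
clock 0.0
joint_pos [-1.395  0.592  0.048  1.61  -0.033  0.943 -0.034]
joint_vel [-0.001  0.     0.001  0.001  0.001  0.001 -0.001]
joint_torque [ 0.0000e+00 -5.4870e+01  1.5470e+00 -1.9813e+01  9.0000e-03  9.0000e-03
 -0.0000e+00]
tcp_pos [0.192 0.698 0.23 ]
eef_rot [-3.139  0.     2.873]
wrist_force [-1.18  -0.087  0.301]
ft_torque [ 0.001  0.036 -0.04 ]
opening 0.085
scene 508.0843384372513 508.0843384372513 282.5886111476256 214.55467645955127
[[ 0.852  0.437 -0.288  0.987]
 [ 0.523 -0.725  0.447 -0.55 ]
 [-0.014 -0.532 -0.847  1.059]
 [ 0.     0.     0.     1.   ]]
side 379.9892621106764 379.9892621106764 279.1355066999724 205.48183928185188
[[-0.931 -0.251  0.265  0.408]
 [-0.364  0.676 -0.64   0.54 ]
 [-0.018 -0.693 -0.721  0.661]
 [ 0.     0.     0.     1.   ]]
wrist 325.19226210127806 325.19226210127806 283.1473612271021 205.33545728376203
[[ 0.265  0.926  0.27   0.123]
 [ 0.964 -0.255 -0.075  0.718]
 [-0.001  0.28  -0.96   0.371]
 [ 0.     0.     0.     1.   ]]
```

View pics/scene0.png

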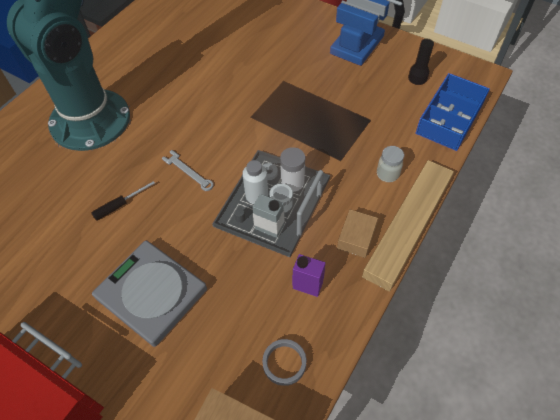

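View pics/side0.png

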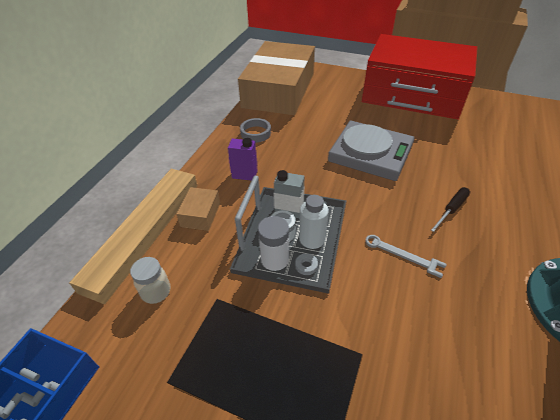

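View pics/wrist0.png

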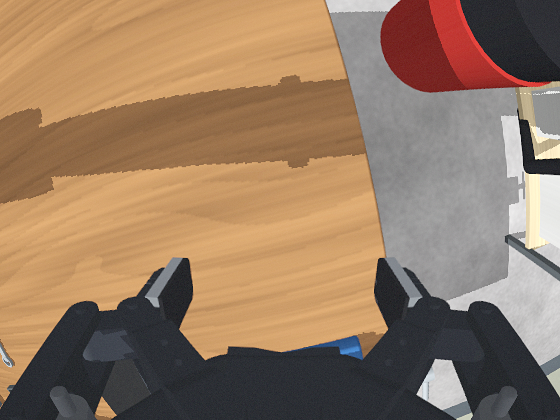

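Candidates by scene-view pixel:
- **Can:** only (255,180).
- **Tin:** grey one (268,215), or the purple look-alike (308,275).
- **Jar:** white one in the tray (292,168), or the glass jar outside it (390,163).
- **Piston:** (281,193), between them in the back row, or the steel ring outside (285,360).

By the description, I choose the four that stand in the tray. The next step is a close crop to check this.

Run:
```python
import cv2
a=cv2.imread("pics/scene0.png")[140:260,205:340]; b=cv2.imread("pics/side0.png")[165:300,220:355]
a=cv2.resize(a,(400,356),interpolation=cv2.INTER_CUBIC);b=cv2.resize(b,(400,356*1),interpolation=cv2.INTER_CUBIC)
cv2.imwrite("pics/crop0.png",cv2.hconcat([a,b]))
```

```text
(no output)
```

View pics/crop0.png

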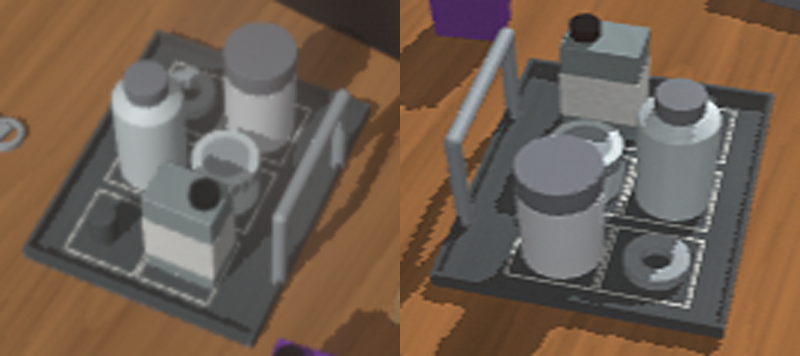

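The crop confirms the choice: a can with a narrow cap, a grey tin with a paper band, a white jar with a grey lid, and a low piston between them. The bearing is at front left and the socket at front right. Next I measure.

```bash
cat > lib.py <<'E'
import numpy as np, cv2
def load(n): return dict(np.load(f"pics/{n}.npz"))
def shot(name,tag):
    from workcell import grab_frame
    f=grab_frame(name); np.savez(f"pics/{tag}.npz",**f); cv2.imwrite(f"pics/{tag}.png",f["pixels"][:,:,::-1]); return dict(f)
def ray(f,u,v,fish=False):
    x=(u-f["cx"])/f["fx"]; y=(v-f["cy"])/f["fy"]
    if fish:
        r=np.hypot(x,y)+1e-12; d=np.array([np.sin(r)*x/r,np.sin(r)*y/r,np.cos(r)])
    else: d=np.array([x,y,1.])
    T=np.asarray(f["T"]); d=T[:3,:3]@d; return T[:3,3],d/np.linalg.norm(d)
def plane(f,u,v,z,fish=False):
    o,d=ray(f,u,v,fish); return o+d*(z-o[2])/d[2]
def tri(obs):
    A=np.zeros((3,3));b=np.zeros(3);R=[]
    for f,u,v,fi in obs:
        o,d=ray(f,u,v,fi); M=np.eye(3)-np.outer(d,d); A+=M; b+=M@o; R.append((o,M))
    p=np.linalg.solve(A,b); return p,[np.linalg.norm(M@(p-o)) for o,M in R]
def proj(f,P,fish=False):
    T=np.asarray(f["T"]); p=T[:3,:3].T@(np.asarray(P)-T[:3,3])
    if fish:
        r=np.hypot(p[0],p[1]); t=np.arctan2(r,p[2]); return np.array([f["cx"]+f["fx"]*t*p[0]/r,f["cy"]+f["fy"]*t*p[1]/r])
    return np.array([f["cx"]+f["fx"]*p[0]/p[2],f["cy"]+f["fy"]*p[1]/p[2]])
E
python3 - <<'E'
from lib import *
s=load("scene0");d=load("side0")
c=[(259,150.8),(329.9,173.7),(290,255.6),(213.4,224.3)]
P=[plane(s,u,v,.015) for u,v in c]
print("tray corners",np.round(P,3)); print("centre",np.mean(P,0))
# mat: dark, low saturation
for f,n in((s,"scene"),(d,"side")):
    im=f["pixels"]; m=(im.max(2)<60).astype(np.uint8)
    cs,_=cv2.findContours(m,cv2.RETR_EXTERNAL,cv2.CHAIN_APPROX_NONE)
    for k in sorted(cs,key=cv2.contourArea)[-3:]:
        r=cv2.approxPolyDP(k,6,True)[:,0]
        print(n,cv2.contourArea(k),[tuple(np.round(plane(f,u,v,.003)[:2],3)) for u,v in r], r.tolist())
# scale plate center approx
print("scale scene", plane(s,152,290,.048), "side",plane(d,367,140,.048))
print("tri", tri([(s,152,290,0),(d,367,140,0)]))
E
```

```text
tray corners [[ 0.474  0.138  0.015]
 [ 0.671  0.168  0.015]
 [ 0.705 -0.085  0.015]
 [ 0.504 -0.108  0.015]]
centre [0.58835659 0.02833981 0.015     ]
scene 587.0 [(np.float64(0.685), np.float64(0.791)), (np.float64(0.666), np.float64(0.774)), (np.float64(0.691), np.float64(0.619)), (np.float64(0.726), np.float64(0.591)), (np.float64(0.741), np.float64(0.643))] [[430, 40], [422, 41], [409, 74], [416, 84], [428, 75]]
scene 1528.0 [(np.float64(0.505), np.float64(0.385)), (np.float64(0.497), np.float64(0.33)), (np.float64(0.544), np.float64(0.239)), (np.float64(0.667), np.float64(0.233)), (np.float64(0.634), np.float64(0.305))] [[315, 100], [303, 111], [301, 139], [340, 159], [342, 136]]
scene 4989.0 [(np.float64(-0.249), np.float64(0.474)), (np.float64(-0.504), np.float64(0.325)), (np.float64(-0.451), np.float64(0.264)), (np.float64(-0.394), np.float64(0.297)), (np.float64(-0.4), np.float64(0.201)), (np.float64(-0.318), np.float64(0.112)), (np.float64(-0.188), np.float64(0.058)), (np.float64(-0.116), np.float64(0.067)), (np.float64(-0.026), np.float64(0.014)), (np.float64(-0.041), np.
[... 455 characters left out ...]
(0.066), np.float64(0.022)), (np.float64(0.086), np.float64(0.043)), (np.float64(0.062), np.float64(0.049)), (np.float64(0.05), np.float64(-0.073))] [[541, 271], [555, 307], [544, 313], [559, 320], [559, 270]]
side 15227.5 [(np.float64(0.676), np.float64(0.402)), (np.float64(0.533), np.float64(0.406)), (np.float64(0.387), np.float64(0.35)), (np.float64(0.386), np.float64(0.24)), (np.float64(0.671), np.float64(0.233))] [[167, 382], [244, 419], [344, 419], [361, 354], [217, 299]]
scale scene [ 0.50190094 -0.32543543  0.048     ] side [ 0.50179487 -0.31055228  0.048     ]
tri (array([ 0.50088558, -0.32308491,  0.04044934]), [np.float64(0.0025090312092427526), np.float64(0.0025090312092428857)])
```

```bash
cat >> lib.py <<'E'
from scipy.spatial.transform import Rotation as Ro
def goto(x,y,z,yaw=None):
    "units from the measured pose to the wanted one"
    from workcell import observe
    s=observe(); R=Ro.from_euler("xyz",s["eef_rot"]).as_matrix()
    d=R.T@(np.array([x,y,z])-s["tcp_pos"])/.03
    cy=np.arctan2(R[1,0],R[0,0])
    t=0 if yaw is None else -((yaw-cy+np.pi/2)%np.pi-np.pi/2)
    print("t",round(s["clock"],2),"tcp",np.round(s["tcp_pos"],4),"yaw",round(cy,4),"F",np.round(s["wrist_force"],1),"open",round(s["opening"],4),"j",np.round(s["joint_pos"],2))
    print("-> [%.2f,%.2f,%.2f], %.2f"%(*d,np.degrees(t)/6), " rows>=%.1f"%(np.linalg.norm(d)*30/41.7), "turnrows %.1f"%(abs(np.degrees(t))/7.16))
E
python3 - <<'E'
from lib import *
goto(.50,.22,.26,-3.01)
E
```

```text
t 0.15 tcp [0.1924 0.6983 0.2304] yaw 2.8728 F [ 0.3  0.1 -0.1] open 0.0855 j [-1.4   0.59  0.05  1.61 -0.03  0.94 -0.03]
-> [-14.12,-12.65,-0.96], -3.82  rows>=13.7 turnrows 3.2
```

```bash
python3 -m jog '[[[-1,-0.9,-0.2],-0.4],[[-2,-1.8,-0.5],-0.8],[[-3,-2.7,-1],-1.2],[[-4,-3.6,-1],-1.6],[[-5,-4.5,-1],-2],[[-6,-5.4,-1],-2.4],[[-7,-6.3,-1],-2.8],[[-8,-7.2,-1],-3.2],[[-9,-8.1,-1],-3.5],[[-10,-9,-1],-3.8],[[-11,-9.9,-1],-3.8],[[-12,-10.8,-1],-3.8],[[-13,-11.6,-1],-3.8],[[-13.6,-12.2,-1],-3.8],[[-14,-12.5,-1],-3.8],[[-14.1,-12.6,-1],-3.8],[[-14.1,-12.6,-1],-3.8]]' -1 40
python3 - <<'E'
from lib import *
f=shot("wrist","w1"); print(np.round(f["T"],4))
E
```

```text
clock: 1.57
tcp_pos: [0.5004, 0.2209, 0.2611]
eef_rot: [-3.141, -0.0, -3.015]
wrist_force: [0.4, 1.0, -0.6]
opening: 0.0857
[[-0.126   0.9523  0.2778  0.4289]
 [ 0.992   0.1205  0.0367  0.2126]
 [ 0.0015  0.2802 -0.9599  0.4024]
 [ 0.      0.      0.      1.    ]]
```

View pics/w1.png

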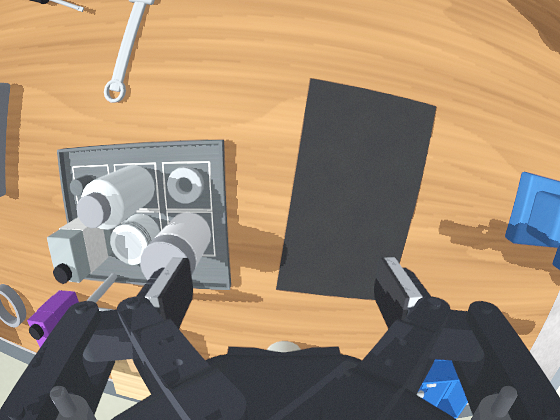

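Run:
```python
from lib import *
goto(.62,.03,.28,-3.01)
```

```text
t 1.62 tcp [0.4996 0.2226 0.2611] yaw -3.0126 F [-0.8  0.7  0.5] open 0.0855 j [-0.54  0.33  0.05  1.98 -0.02  0.83  1.22]
-> [-3.15,-6.88,-0.63], -0.03  rows>=5.5 turnrows 0.0
```

```bash
python3 -m jog '[[[-0.5,-1,-0.2],0],[[-1,-2.2,-0.4],0],[[-1.6,-3.5,-0.6],0],[[-2.2,-4.8,-0.6],0],[[-2.7,-6,-0.6],0],[[-3,-6.6,-0.6],0],[[-3.15,-6.9,-0.6],0],[[-3.15,-6.9,-0.6],0]]'
python3 - <<'E'
from lib import *
f=shot("wrist","w2"); print(np.round(f["T"],4))
E
```

```text
clock: 2.28
tcp_pos: [0.621, 0.0287, 0.279]
eef_rot: [-3.141, 0.0, -3.014]
wrist_force: [-0.3, 0.1, 0.1]
opening: 0.0853
[[-0.1276  0.9521  0.278   0.5495]
 [ 0.9918  0.122   0.0374  0.0203]
 [ 0.0017  0.2805 -0.9598  0.4203]
 [ 0.      0.      0.      1.    ]]
```

View pics/w2.png

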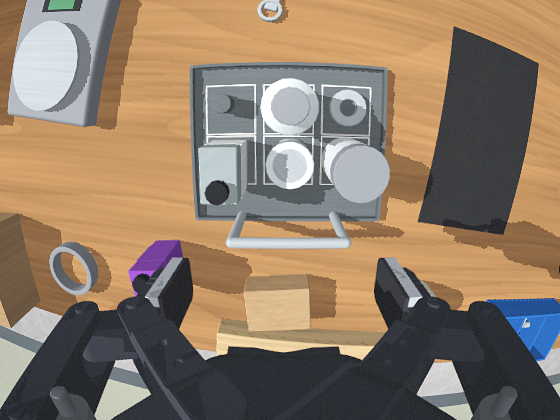

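Run:
```python
import cv2
a=cv2.imread("pics/w2.png")[60:225,185:400]
cv2.imwrite("pics/w2c.png",cv2.resize(a,None,fx=3.6,fy=3.6,interpolation=cv2.INTER_CUBIC))
a=cv2.imread("pics/w1.png")[135:300,50:240]
cv2.imwrite("pics/w1c.png",cv2.resize(a,None,fx=3.6,fy=3.6,interpolation=cv2.INTER_CUBIC))
```

```text
(no output)
```

View pics/w2c.png

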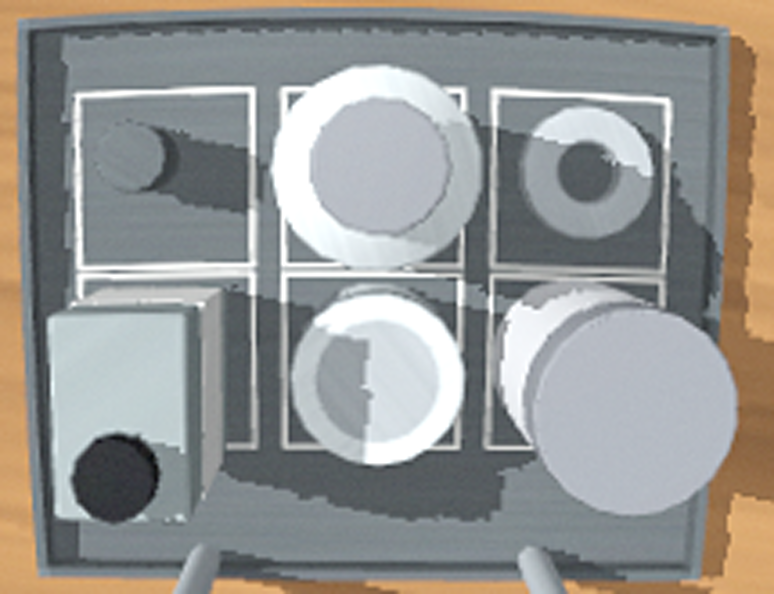

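View pics/w1c.png

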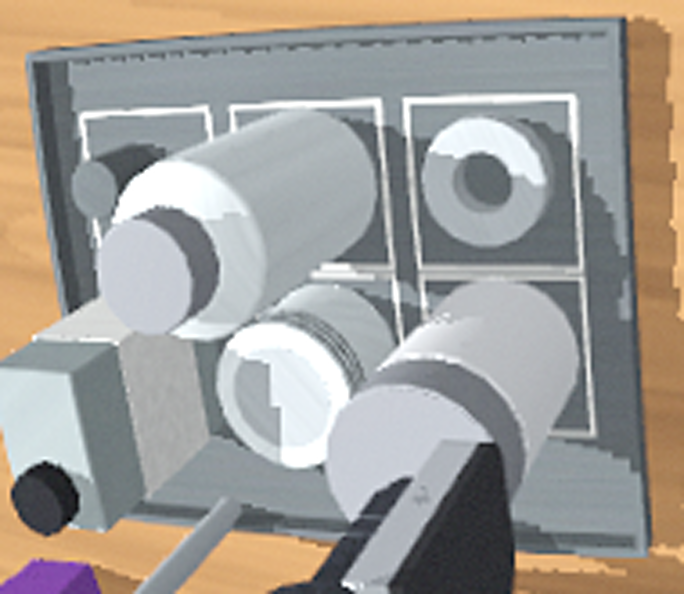

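Run:
```python
from lib import *
w1=load("w1");w2=load("w2");s=load("scene0");d=load("side0")
c2=lambda u,v:(u/3.6+185-.4,v/3.6+60-.4); c1=lambda u,v:(u/3.6+50-.4,v/3.6+135-.4)
def T(n,a,b):
    p,e=tri([(w1,*c1(*a),1),(w2,*c2(*b),1)]); print(n,np.round(p,4),np.round(e,4))
T("cap",(157,271),(380,167)); T("piston",(290,393),(378,379)); T("tincap",(44,499),(115,477))
T("bearing",(487,181),(589,172))
# tin top corners
T("tin c far R/near",(72,370),(196,314)); T("tin",(107,528),(190,518))
# socket top
T("socket",(96,187),(132,157))
for n,p,z in [("can",(380,167),.124),("jar",(631,410),.108),("piston",(378,379),.052),("tin",(122,417),.104),("tincap",(115,477),.116)]:
    print(n,np.round(plane(w2,*c2(*p),z,1),4))
# painted lines, z=.004
L=[plane(w2,*c2(*p),.0045,1)[:2] for p in [(76,93),(253,88),(670,98),(492,92),(665,270),(80,268),(283,447),(460,447),(228,447)]]
print(np.round(L,4))
a=L[0];b=L[2]; print("yaw from front line",np.arctan2(-(b-a)[0],(b-a)[1]))
a=L[5];b=L[4]; print("yaw mid",np.arctan2(-(b-a)[0],(b-a)[1]), (a+b)/2)
R=[plane(w2,*c2(*p),.015,1)[:2] for p in [(20,18),(727,28),(703,578),(40,576)]]; print("rim",np.round(R,4),np.mean(R,0))
```

```text
cap [0.5422 0.0265 0.114 ] [0.0001 0.0001]
piston [0.6088 0.0363 0.0441] [0.0002 0.0002]
tincap [ 0.6346 -0.0355  0.1083] [0. 0.]
bearing [0.5306 0.1007 0.0124] [0.0001 0.0001]
tin c far R/near [ 0.5867 -0.0185  0.1025] [0.001 0.001]
tin [ 0.6458 -0.0144  0.1004] [0.0003 0.0003]
socket [ 0.5455 -0.054   0.0315] [0.0005 0.0005]
can [0.5424 0.0262 0.124 ]
jar [0.5975 0.1039 0.108 ]
piston [0.6074 0.0358 0.052 ]
tin [ 0.6184 -0.0356  0.104 ]
tincap [ 0.6325 -0.0341  0.116 ]
[[ 0.5243 -0.0819]
 [ 0.5169 -0.019 ]
 [ 0.4982  0.1279]
 [ 0.5073  0.064 ]
 [ 0.5605  0.1355]
 [ 0.5872 -0.0737]
 [ 0.644   0.0069]
 [ 0.6358  0.0708]
 [ 0.6465 -0.0131]]
yaw from front line 0.12342849882034293
yaw mid 0.12671083676341013 [0.57385629 0.03091932]
rim [[ 0.4994 -0.103 ]
 [ 0.4702  0.1425]
 [ 0.671   0.1691]
 [ 0.7017 -0.0783]] [0.58556606 0.03257679]
```

Run:
```python
from lib import *
w2=load("w2");s=load("scene0");d=load("side0")
a=cv2.imread("pics/scene0.png")[140:210,235:315]; b=cv2.imread("pics/side0.png")[165:265,250:340]
a=cv2.resize(a,None,fx=5,fy=5,interpolation=cv2.INTER_CUBIC);b=cv2.resize(b,(400,444),interpolation=cv2.INTER_CUBIC)
a=cv2.copyMakeBorder(a,0,94,0,0,cv2.BORDER_CONSTANT)
cv2.imwrite("pics/crop1.png",cv2.hconcat([a,b]))
```

```text
(no output)
```

View pics/crop1.png

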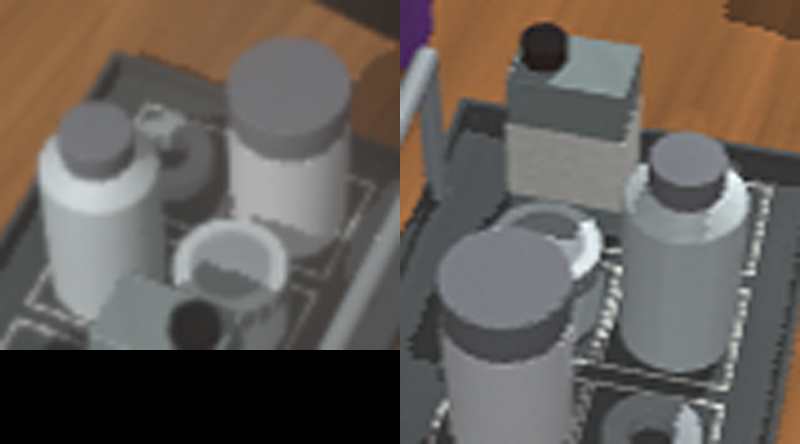

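Run:
```python
from lib import *
w2=load("w2");s=load("scene0");d=load("side0")
S=lambda u,v:(u/5+235-.4,v/5+140-.4); D=lambda u,v:((u-400)/4.444+250-.4,v/4.44+165-.4); c2=lambda u,v:(u/3.6+185-.4,v/3.6+60-.4)
for n,a,b,c,z in [("cap",(97,130),(689,165),(380,167),.124),("jar",(289,88),(505,281),(631,410),.108)]:
    for o in ([(s,*S(*a),0),(d,*D(*b),0)],[(s,*S(*a),0),(w2,*c2(*c),1)],[(d,*D(*b),0),(w2,*c2(*c),1)],[(s,*S(*a),0),(d,*D(*b),0),(w2,*c2(*c),1)]):
        p,e=tri(o); print(n,np.round(p,4),np.round(e,4))
    print([np.round(plane(f,*p,z,fi),4)[:2] for f,p,fi in ((s,S(*a),0),(d,D(*b),0),(w2,c2(*c),1))])
```

```text
cap [0.5424 0.0259 0.1212] [0.0018 0.0018]
cap [0.5415 0.0257 0.1216] [0.001 0.001]
cap [0.5431 0.0265 0.1211] [0.0009 0.0009]
cap [0.5423 0.0261 0.1213] [0.0019 0.0018 0.0002]
[array([0.5419, 0.0236]), array([0.5433, 0.0295]), array([0.5424, 0.0262])]
jar [0.5995 0.1047 0.1046] [0.0021 0.0021]
jar [0.5977 0.1044 0.1044] [0.0005 0.0005]
jar [0.5997 0.1053 0.1041] [0.0016 0.0016]
jar [0.599  0.1049 0.1044] [0.0017 0.0025 0.0009]
[array([0.5989, 0.1015]), array([0.6001, 0.1084]), array([0.5975, 0.1039])]
```

Run:
```python
from lib import *
w1=load("w1");w2=load("w2")
c2=lambda u,v:(u/3.6+185-.4,v/3.6+60-.4)
q=[plane(w2,*c2(*p),.104,1)[:2] for p in [(50,318),(196,314),(190,518),(57,520)]]
print(np.round(q,4),np.mean(q,0))
for i,j in((0,3),(1,2)): e=q[j]-q[i]; print("yaw",np.arctan2(e[1],e[0]),np.linalg.norm(e))
for i,j in((0,1),(3,2)): e=q[j]-q[i]; print("yaw",np.arctan2(-e[0],e[1]),np.linalg.norm(e))
for f in(w1,w2):
    m=(f["pixels"].max(2)<75).astype(np.uint8); m[:,:240]=0; m[285 if f is w1 else 250:]=0
    if f is w1: m[255:,370:]=0
    cs,_=cv2.findContours(m,0,cv2.CHAIN_APPROX_NONE); k=max(cs,key=cv2.contourArea)
    r=cv2.approxPolyDP(k,5,True)[:,0]; print([(tuple(p),tuple(np.round(plane(f,*p,.003,1)[:2],3))) for p in r.tolist()])
# plate
im=w2["pixels"]
cv2.imwrite("pics/scalec.png",cv2.resize(im[0:135,0:130,::-1],None,fx=4,fy=4,interpolation=cv2.INTER_CUBIC))
```

```text
[[ 0.5928 -0.0585]
 [ 0.5874 -0.0178]
 [ 0.6451 -0.0138]
 [ 0.6506 -0.0524]] [ 0.61896987 -0.03561047]
yaw 0.10506789901106567 0.05809731292690513
yaw 0.06816361818094104 0.057773311197232814
yaw 0.13131411324854134 0.04105155794973264
yaw 0.14208048685521613 0.03893248509633168
[((284, 241), (np.float64(0.593), np.float64(0.235))), ((280, 267), (np.float64(0.632), np.float64(0.235))), ((288, 255), (np.float64(0.613), np.float64(0.243)))]
[((454, 27), (np.float64(0.383), np.float64(0.24))), ((418, 220), (np.float64(0.667), np.float64(0.232))), ((502, 234), (np.float64(0.673), np.float64(0.399))), ((524, 156), (np.float64(0.541), np.float64(0.404))), ((538, 64), (np.float64(0.387), np.float64(0.408)))]
```

View pics/scalec.png

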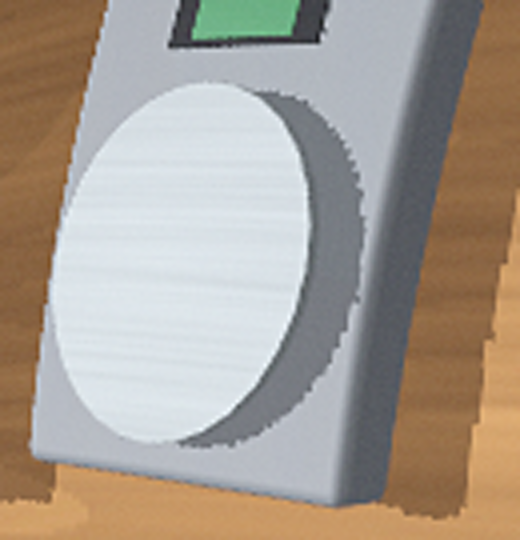

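Run:
```python
from lib import *
w2=load("w2")
# plate ellipse: project boundary pts to z=.048, fit circle
im=w2["pixels"][0:125,0:100]; m=((im.min(2)>195)).astype(np.uint8)
cs,_=cv2.findContours(m,0,cv2.CHAIN_APPROX_NONE); k=max(cs,key=cv2.contourArea)[:,0]
P=np.array([plane(w2,*p,.048,1)[:2] for p in k]).astype(np.float32)
print(len(k),k.min(0),k.max(0),cv2.minEnclosingCircle(P))
A=np.c_[2*P,np.ones(len(P))];x=np.linalg.lstsq(A,(P**2).sum(1),rcond=None)[0];print("fit",x[:2],np.sqrt(x[2]+x[0]**2+x[1]**2))
goto(.5985,.1055,.18,np.pi+.125)
```

```text
218 [13 20] [ 76 110] ((0.4999460279941559, -0.3192802369594574), 0.06433701515197754)
fit [ 0.50010266 -0.31910561] 0.063193026653604
t 2.33 tcp [0.6199 0.0311 0.2789] yaw -3.011 F [0.1 0.3 0.4] open 0.0854 j [-0.2   0.41  0.11  1.81 -0.06  0.93  1.63]
-> [0.38,2.55,3.30], 0.05  rows>=3.0 turnrows 0.0
```

```bash
python3 -m jog '[[[0.15,0.8,0.8],0],[[0.3,1.8,1.8],0],[[0.38,2.4,2.8],0],[[0.38,2.55,3.6],0],[[0.38,2.55,4.1],0],[[0.38,2.55,4.3],0],[[0.38,2.55,4.3],0],[[0.38,2.55,4.3],0]]'
python3 - <<'E'
from lib import *
f=shot("wrist","w3"); goto(.5985,.1055,.056,np.pi+.125)
E
```

```text
clock: 3.0
tcp_pos: [0.5989, 0.1052, 0.1509]
eef_rot: [3.141, 0.0, -3.01]
wrist_force: [0.6, -0.3, -0.7]
opening: 0.0858
t 3.05 tcp [0.5996 0.1046 0.1515] yaw -3.0113 F [-0.4  0.3 -0.5] open 0.0853 j [-0.3   0.55  0.08  1.94 -0.07  0.65  1.52]
-> [0.04,0.03,3.18], 0.05  rows>=2.3 turnrows 0.0
```

View pics/w3.png

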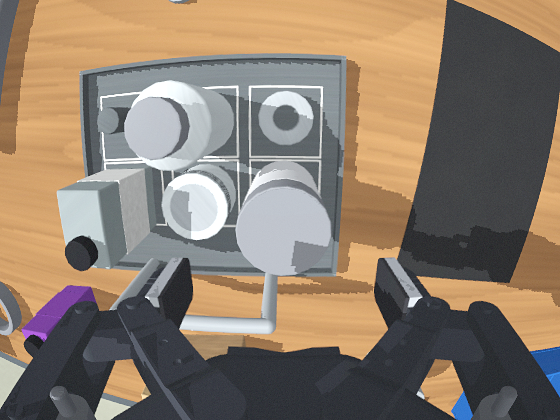

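```bash
python3 - <<'E'
from lib import *
f=load("w3"); print(plane(f,284,231,.108,1), plane(f,195,204,.052,1))
g=load("w2"); print(tri([(f,284,231,1),(g,360.3,173.9,1)]))
E
python3 -m jog '[[[0,0,0.6],0],[[0,0,1.4],0],[[0,0,2.2],0],[[0,0,2.8],0],[[0,0,3.1],0],[[0,0,3.2],0],[[0,0,3.2],0],[[0,0,3.2],0]]'
```

```text
[0.5965948 0.1066004 0.108    ] [0.60478915 0.03735371 0.052     ]
(array([0.59931663, 0.10680932, 0.10010007]), [np.float64(0.0003238545005366322), np.float64(0.00032385450053677494)])
clock: 3.72
tcp_pos: [0.6004, 0.1036, 0.0556]
eef_rot: [3.141, 0.002, -3.013]
wrist_force: [0.7, 0.3, -0.7]
opening: 0.0854
```

```bash
python3 -m jog '[[[0,0,0],0],[[0,0,0],0],[[0,0,0],0],[[0,0,0],0],[[0,0,0],0],[[0,0,0],0],[[0,0,0],0],[[0,0,0],0],[[0,0,0],0]]' 1 50
```

```text
clock: 4.47
tcp_pos: [0.6002, 0.104, 0.0557]
eef_rot: [3.141, 0.002, -3.012]
wrist_force: [-0.2, -0.0, 6.2]
opening: 0.0589
```

```bash
python3 -m jog '[[[0,0,-0.2],0],[[0,0,-0.7],0],[[0,0,-1.4],0],[[0,0,-2.4],0],[[0,0,-3.4],0],[[0,0,-4.2],0],[[0,0,-4.7],0],[[0,0,-4.8],0],[[0,0,-4.8],0]]'
python3 - <<'E'
from lib import *
goto(.617,.317,.2,np.pi+.125)
f=shot("wrist","w4")
E
```

```text
clock: 5.22
tcp_pos: [0.5993, 0.1034, 0.1992]
eef_rot: [3.141, 0.002, -3.013]
wrist_force: [1.2, 0.3, -3.8]
opening: 0.0593
t 5.22 tcp [0.5993 0.1034 0.1992] yaw -3.0125 F [ 1.2  0.3 -3.8] open 0.0593 j [-0.31  0.48  0.09  1.91 -0.06  0.75  1.51]
-> [-1.50,6.98,-0.02], 0.04  rows>=5.1 turnrows 0.0
```

View pics/w4.png

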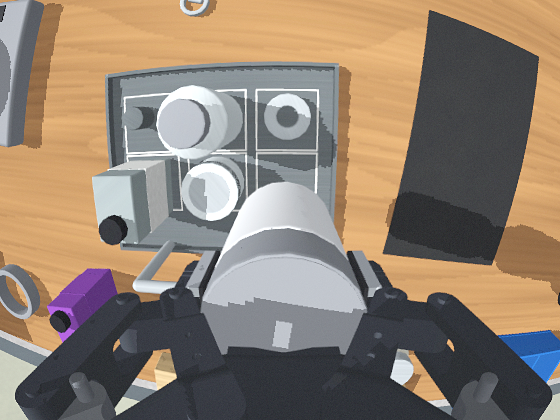

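```bash
python3 -m jog '[[[-0.1,0.6,0],0],[[-0.4,1.8,0],0],[[-0.7,3.1,0],0],[[-1,4.4,0],0],[[-1.2,5.6,0],0],[[-1.4,6.5,0.2],0],[[-1.5,6.9,0.8],0],[[-1.5,7,1.7],0],[[-1.5,7,2.8],0],[[-1.5,7,3.8],0],[[-1.5,7,4.4],0],[[-1.5,7,4.7],0],[[-1.5,7,4.8],0],[[-1.5,7,4.8],0],[[-1.5,7,4.8],0]]'
```

```text
clock: 6.52
tcp_pos: [0.6143, 0.3164, 0.0543]
eef_rot: [-3.14, -0.006, -3.013]
wrist_force: [-3.9, -2.5, 6.9]
opening: 0.0587
```

```bash
python3 -m jog '[[[0,0,0],0],[[0,0,0],0],[[0,0,0],0],[[0,0,0],0],[[0,0,0],0],[[0,0,0],0],[[0,0,0],0]]' -1
```

```text
clock: 7.1
tcp_pos: [0.6169, 0.3176, 0.0543]
eef_rot: [-3.142, 0.0, -3.012]
wrist_force: [-0.3, -0.6, -0.1]
opening: 0.0853
```

```bash
python3 -m jog '[[[0,0,-0.5],0],[[0,0,-1.4],0],[[0,0,-2.5],0],[[0,0,-3.4],0],[[0,0,-3.9],0],[[0,0,-4],0],[[0,0,-4],0]]'
python3 - <<'E'
from lib import *
goto(.5423,.0263,.174)
f=shot("wrist","w5")
E
```

```text
clock: 7.68
tcp_pos: [0.6177, 0.318, 0.1767]
eef_rot: [3.14, 0.003, -3.012]
wrist_force: [0.6, 0.3, -0.3]
opening: 0.0852
t 7.68 tcp [0.6177 0.318  0.1767] yaw -3.0125 F [ 0.6  0.3 -0.3] open 0.0852 j [-0.6   0.61  0.08  1.73 -0.07  0.8   1.22]
-> [3.74,-9.32,0.06], 0.00  rows>=7.2 turnrows 0.0
```

View pics/w5.png

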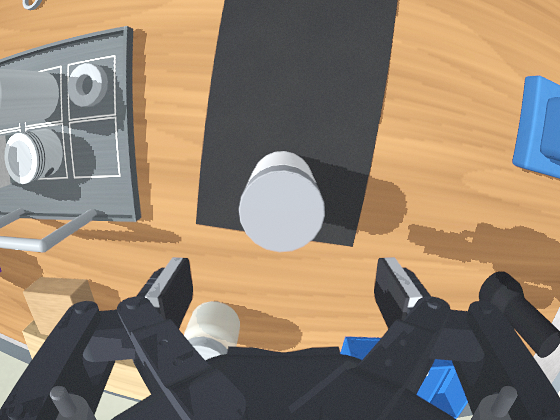

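```bash
python3 -m jog '[[[0.3,-0.7,0],0],[[0.8,-2,0],0],[[1.3,-3.3,0],0],[[1.8,-4.6,0],0],[[2.3,-5.9,0],0],[[2.8,-7.1,0],0],[[3.3,-8.3,0],0],[[3.6,-9,0],0],[[3.7,-9.3,0],0],[[3.7,-9.3,0],0],[[3.7,-9.3,0],0]]'
python3 - <<'E'
from lib import *
goto(.5423,.0263,.057)
f=shot("wrist","w6")
E
```

```text
clock: 8.65
tcp_pos: [0.5427, 0.0276, 0.1736]
eef_rot: [3.141, -0.001, -3.012]
wrist_force: [-0.0, 0.4, 0.1]
opening: 0.0855
t 8.65 tcp [0.5427 0.0276 0.1736] yaw -3.0121 F [-0.   0.4  0.1] open 0.0855 j [-0.19  0.45  0.07  2.07 -0.06  0.63  1.62]
-> [0.01,-0.05,3.89], 0.00  rows>=2.8 turnrows 0.0
```

View pics/w6.png

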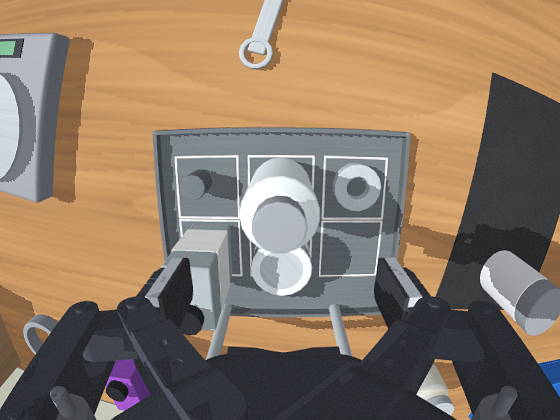

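```bash
python3 -m jog '[[[0,0,0.6],0],[[0,0,1.5],0],[[0,0,2.5],0],[[0,0,3.3],0],[[0,0,3.7],0],[[0,0,3.9],0],[[0,0,3.9],0]]'
python3 -m jog '[[[0,0,0],0],[[0,0,0],0],[[0,0,0],0],[[0,0,0],0],[[0,0,0],0],[[0,0,0],0],[[0,0,0],0],[[0,0,0],0],[[0,0,0],0]]' 1 50
```

```text
clock: 9.28
tcp_pos: [0.5425, 0.0281, 0.0562]
eef_rot: [3.141, -0.002, -3.01]
wrist_force: [-0.3, 0.0, 0.2]
opening: 0.0851
clock: 10.03
tcp_pos: [0.544, 0.0266, 0.0589]
eef_rot: [3.142, 0.003, -3.013]
wrist_force: [-0.1, -0.8, 6.3]
opening: 0.0567
```

```bash
python3 -m jog '[[[0,0,-0.2],0],[[0,0,-0.7],0],[[0,0,-1.4],0],[[0,0,-2.4],0],[[0,0,-3.4],0],[[0,0,-4.2],0],[[0,0,-4.7],0],[[0,0,-4.8],0],[[0,0,-4.8],0]]'
python3 - <<'E'
from lib import *
goto(.5275,.320,.2)
f=shot("wrist","w7")
E
```

```text
clock: 10.78
tcp_pos: [0.5428, 0.0266, 0.2023]
eef_rot: [3.142, 0.002, -3.013]
wrist_force: [-0.3, -0.1, -3.3]
opening: 0.0568
t 10.78 tcp [0.5428 0.0266 0.2023] yaw -3.0125 F [-0.3 -0.1 -3.3] open 0.0568 j [-0.2   0.4   0.08  2.05 -0.05  0.69  1.62]
-> [-0.75,9.77,0.08], 0.00  rows>=7.0 turnrows 0.0
```

View pics/w7.png

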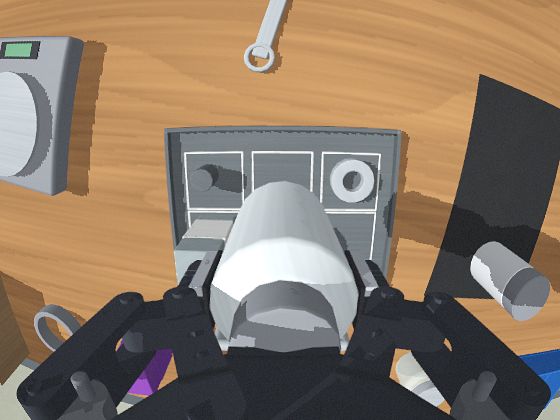

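```bash
python3 -m jog '[[[0,0.6,0],0],[[-0.1,1.8,0],0],[[-0.2,3.1,0],0],[[-0.3,4.4,0],0],[[-0.4,5.7,0],0],[[-0.5,7,0],0],[[-0.6,8.2,0],0],[[-0.7,9.1,0],0],[[-0.75,9.6,0],0],[[-0.75,9.75,0.4],0],[[-0.75,9.75,1.2],0],[[-0.75,9.75,2.3],0],[[-0.75,9.75,3.4],0],[[-0.75,9.75,4.2],0],[[-0.75,9.75,4.7],0],[[-0.75,9.75,4.8],0],[[-0.75,9.75,4.8],0],[[-0.75,9.75,4.8],0]]'
python3 -m jog '[[[0,0,0],0],[[0,0,0],0],[[0,0,0],0],[[0,0,0],0],[[0,0,0],0],[[0,0,0],0],[[0,0,0],0]]' -1
python3 -m jog '[[[0,0,-0.5],0],[[0,0,-1.4],0],[[0,0,-2.5],0],[[0,0,-3.4],0],[[0,0,-3.9],0],[[0,0,-4],0],[[0,0,-4],0]]'
python3 - <<'E'
from lib import *
goto(.6182,-.036,.176)
f=shot("wrist","w8")
E
```

```text
clock: 12.33
tcp_pos: [0.5272, 0.3155, 0.0559]
eef_rot: [-3.138, -0.002, -3.016]
wrist_force: [-0.6, 0.3, -2.7]
opening: 0.057
clock: 12.92
tcp_pos: [0.5273, 0.3197, 0.0574]
eef_rot: [3.141, 0.0, -3.012]
wrist_force: [-0.3, -0.2, 0.4]
opening: 0.0855
clock: 13.5
tcp_pos: [0.5278, 0.32, 0.1784]
eef_rot: [3.14, 0.002, -3.012]
wrist_force: [-0.1, 0.3, -1.4]
opening: 0.0855
t 13.5 tcp [0.5278 0.32   0.1784] yaw -3.0123 F [-0.1  0.3 -1.4] open 0.0855 j [-0.66  0.52  0.06  1.91 -0.05  0.72  1.13]
-> [-1.46,-12.16,0.07], 0.00  rows>=8.8 turnrows 0.0
```

View pics/w8.png

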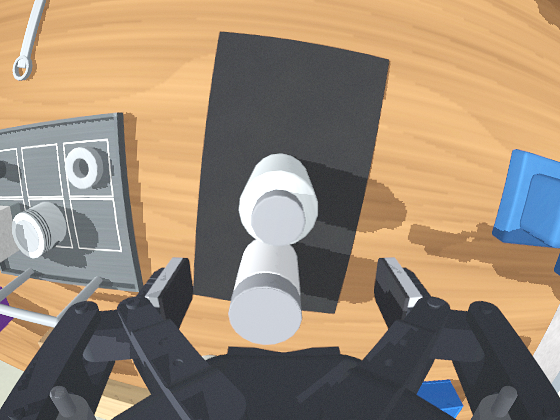

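```bash
python3 -m jog '[[[-0.1,-0.7,0],0],[[-0.2,-1.9,0],0],[[-0.4,-3.2,0],0],[[-0.6,-4.5,0],0],[[-0.8,-5.8,0],0],[[-0.9,-7.1,0],0],[[-1.1,-8.4,0],0],[[-1.2,-9.7,0],0],[[-1.3,-10.9,0],0],[[-1.4,-11.7,0],0],[[-1.45,-12.1,0],0],[[-1.45,-12.15,0],0],[[-1.45,-12.15,0],0]]'
python3 - <<'E'
from lib import *
goto(.6182,-.036,.0555)
f=shot("wrist","w9")
E
```

```text
clock: 14.63
tcp_pos: [0.6165, -0.0356, 0.176]
eef_rot: [3.14, -0.002, -3.013]
wrist_force: [-0.1, 1.1, -0.1]
opening: 0.0856
t 14.63 tcp [ 0.6165 -0.0356  0.176 ] yaw -3.0127 F [-0.1  1.1 -0.1] open 0.0856 j [-0.06  0.52  0.06  1.9  -0.05  0.72  1.73]
-> [-0.06,-0.02,4.02], 0.00  rows>=2.9 turnrows 0.0
```

View pics/w9.png

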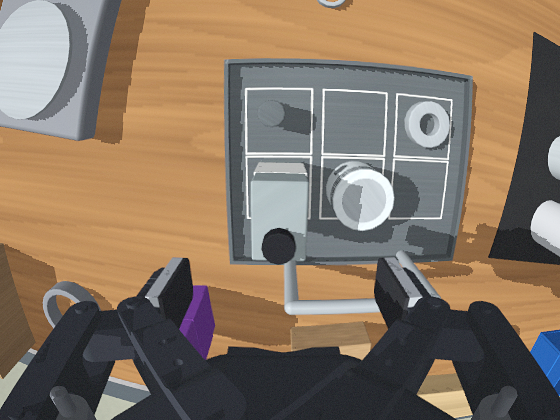

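```bash
python3 -m jog '[[[0,0,0.6],0],[[0,0,1.5],0],[[0,0,2.5],0],[[0,0,3.3],0],[[0,0,3.7],0],[[0,0,3.9],0],[[0,0,3.9],0]]'
python3 -m jog '[[[0,0,0],0],[[0,0,0],0],[[0,0,0],0],[[0,0,0],0],[[0,0,0],0],[[0,0,0],0],[[0,0,0],0],[[0,0,0],0],[[0,0,0],0],[[0,0,0],0],[[0,0,0],0]]' 1 50
python3 -m jog '[[[0,0,-0.2],0],[[0,0,-0.7],0],[[0,0,-1.4],0],[[0,0,-2.4],0],[[0,0,-3.4],0],[[0,0,-4.2],0],[[0,0,-4.7],0],[[0,0,-4.8],0],[[0,0,-4.8],0]]'
python3 - <<'E'
from lib import *
goto(.438,.323,.2)
f=shot("wrist","w10")
E
```

```text
clock: 15.27
tcp_pos: [0.6166, -0.0343, 0.0592]
eef_rot: [3.14, -0.002, -3.01]
wrist_force: [-0.3, -0.5, -0.2]
opening: 0.0854
clock: 16.18
tcp_pos: [0.6184, -0.0366, 0.0617]
eef_rot: [-3.141, 0.002, -3.013]
wrist_force: [-0.6, -0.4, 6.8]
opening: 0.04
clock: 16.93
tcp_pos: [0.6172, -0.0363, 0.2049]
eef_rot: [-3.142, 0.001, -3.012]
wrist_force: [0.2, -0.3, -3.7]
opening: 0.0395
t 16.93 tcp [ 0.6172 -0.0363  0.2049] yaw -3.0125 F [ 0.2 -0.3 -3.7] open 0.0395 j [-0.06  0.49  0.06  1.88 -0.04  0.77  1.73]
-> [4.38,12.65,0.16], 0.00  rows>=9.6 turnrows 0.0
```

View pics/w10.png

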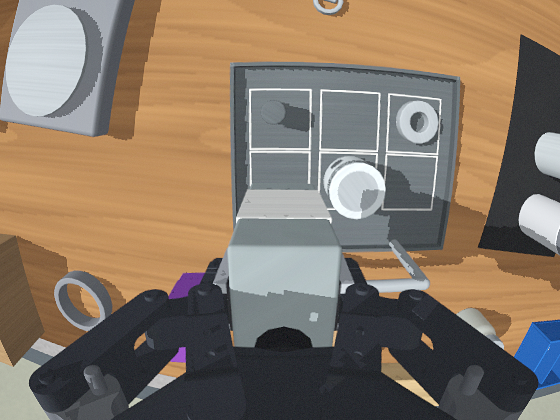

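```bash
python3 -m jog '[[[0.2,0.6,0],0],[[0.6,1.7,0],0],[[1,2.9,0],0],[[1.4,4.1,0],0],[[1.8,5.3,0],0],[[2.3,6.5,0],0],[[2.7,7.7,0],0],[[3.1,8.9,0],0],[[3.5,10.1,0],0],[[3.9,11.2,0],0],[[4.2,12.1,0],0],[[4.4,12.6,0],0],[[4.4,12.65,0.4],0],[[4.4,12.65,1.2],0],[[4.4,12.65,2.2],0],[[4.4,12.65,3.2],0],[[4.4,12.65,4.1],0],[[4.4,12.65,4.6],0],[[4.4,12.65,4.8],0],[[4.4,12.65,4.8],0]]'
python3 -m jog '[[[0,0,0],0],[[0,0,0],0],[[0,0,0],0]]'
python3 -m jog '[[[0,0,0],0],[[0,0,0],0],[[0,0,0],0],[[0,0,0],0],[[0,0,0],0],[[0,0,0],0],[[0,0,0],0]]' -1
python3 -m jog '[[[0,0,-0.5],0],[[0,0,-1.4],0],[[0,0,-2.5],0],[[0,0,-3.4],0],[[0,0,-3.9],0],[[0,0,-4],0],[[0,0,-4],0],[[0,0,-4],0]]'
python3 - <<'E'
from lib import *
goto(.6075,.0355,.176)
f=shot("wrist","w11"); shot("side","side1")
E
```

```text
clock: 18.65
tcp_pos: [0.4352, 0.3203, 0.0596]
eef_rot: [-3.137, -0.007, -3.013]
wrist_force: [-4.2, -3.9, 9.9]
opening: 0.0395
clock: 18.9
tcp_pos: [0.4352, 0.3203, 0.0596]
eef_rot: [-3.137, -0.006, -3.013]
wrist_force: [-2.0, -3.1, 7.5]
opening: 0.0394
clock: 19.48
tcp_pos: [0.4376, 0.3231, 0.0603]
eef_rot: [3.142, 0.0, -3.012]
wrist_force: [-0.1, -0.6, -1.2]
opening: 0.0853
clock: 20.15
tcp_pos: [0.437, 0.3226, 0.1796]
eef_rot: [-3.141, -0.001, -3.012]
wrist_force: [-0.6, 0.1, -0.9]
opening: 0.0855
t 20.15 tcp [0.437  0.3226 0.1796] yaw -3.0123 F [-0.6  0.1 -0.9] open 0.0855 j [-0.74  0.44  0.02  2.06 -0.02  0.64  1.  ]
-> [-4.40,-10.22,0.12], 0.00  rows>=8.0 turnrows 0.0
```

View pics/w11.png

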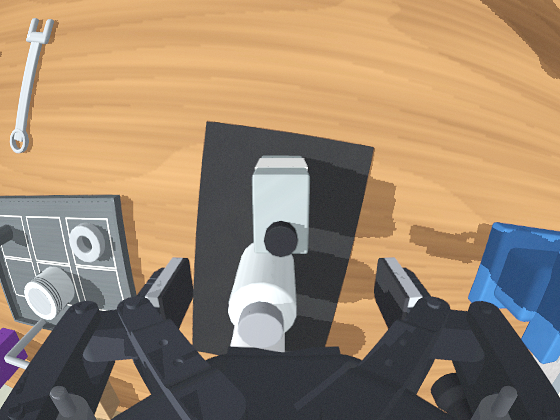

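View pics/side1.png

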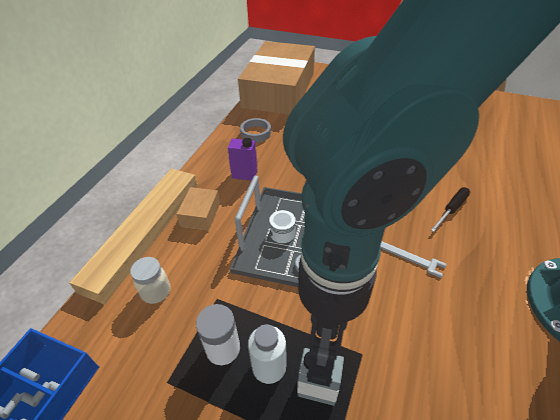

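All three stand upright on the mat: side view, jar (218,335), can (267,352), tin (320,375). The piston is still in its place. Piston next.

```bash
python3 -m jog '[[[-0.3,-0.7,0],0],[[-0.8,-1.9,0],0],[[-1.3,-3.1,0],0],[[-1.8,-4.3,0],0],[[-2.3,-5.5,0],0],[[-2.8,-6.7,0],0],[[-3.3,-7.9,0],0],[[-3.8,-9,0.3],0],[[-4.2,-9.8,0.8],0],[[-4.4,-10.2,1.3],0],[[-4.4,-10.2,1.5],0],[[-4.4,-10.2,1.5],0],[[-4.4,-10.2,1.5],0]]'
python3 - <<'E'
from lib import *
goto(.6075,.0355,.013)
f=shot("wrist","w12")
E
```

```text
clock: 21.33
tcp_pos: [0.6064, 0.0382, 0.1341]
eef_rot: [3.14, -0.003, -3.011]
wrist_force: [-0.0, 0.1, 0.4]
opening: 0.0855
t 21.33 tcp [0.6064 0.0382 0.1341] yaw -3.0107 F [-0.   0.1  0.4] open 0.0855 j [-0.16  0.57  0.03  1.95 -0.03  0.63  1.59]
-> [-0.04,-0.10,4.04], 0.00  rows>=2.9 turnrows 0.0
```

View pics/w12.png

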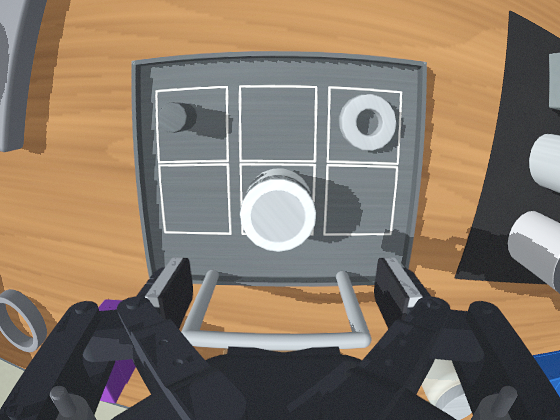

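```bash
python3 -m jog '[[[0,-0.05,0.6],0],[[0,-0.05,1.5],0],[[0,-0.05,2.5],0],[[0,-0.05,3.3],0],[[0,-0.05,3.8],0],[[0,-0.05,4],0],[[0,-0.05,4.1],0],[[0,-0.05,4.1],0]]'
python3 -m jog '[[[0,0,0],0],[[0,0,0],0],[[0,0,0],0],[[0,0,0],0],[[0,0,0],0],[[0,0,0],0],[[0,0,0],0],[[0,0,0],0],[[0,0,0],0],[[0,0,0],0]]' 1 50
python3 - <<'E'
from lib import *
goto(.5,-.319,.18)
E
```

```text
clock: 22.05
tcp_pos: [0.6083, 0.0363, 0.0128]
eef_rot: [3.141, 0.001, -3.011]
wrist_force: [-0.2, 1.3, 0.3]
opening: 0.0854
clock: 22.88
tcp_pos: [0.6092, 0.0352, 0.0139]
eef_rot: [3.142, 0.002, -3.012]
wrist_force: [0.6, 0.7, 5.8]
opening: 0.0551
t 22.88 tcp [0.6092 0.0352 0.0139] yaw -3.0124 F [0.6 0.7 5.8] open 0.0551 j [-0.14  0.75  0.02  1.99 -0.03  0.4   1.6 ]
-> [5.12,-11.24,-5.55], 0.00  rows>=9.7 turnrows 0.0
```

```bash
python3 -m jog '[[[0,0,-0.2],0],[[0,0,-0.7],0],[[0,0,-1.4],0],[[0,0,-2.4],0],[[0,0,-3.4],0],[[0,0,-4.3],0],[[0,0,-4.8],0],[[0,0,-5],0],[[0,0,-5],0]]'
python3 - <<'E'
from lib import *
f=load("w12"); print(plane(f,278,213,.052,1))
goto(.5,-.319,.164)
shot("wrist","w13")
E
```

```text
clock: 23.63
tcp_pos: [0.6087, 0.035, 0.164]
eef_rot: [-3.142, 0.003, -3.013]
wrist_force: [-0.5, -0.3, -1.6]
opening: 0.0547
[0.60543146 0.03554233 0.052     ]
t 23.63 tcp [0.6087 0.035  0.164 ] yaw -3.0127 F [-0.5 -0.3 -1.6] open 0.0547 j [-0.15  0.53  0.03  1.93 -0.03  0.68  1.59]
-> [5.11,-11.24,-0.02], 0.00  rows>=8.9 turnrows 0.0
```

View pics/w13.png

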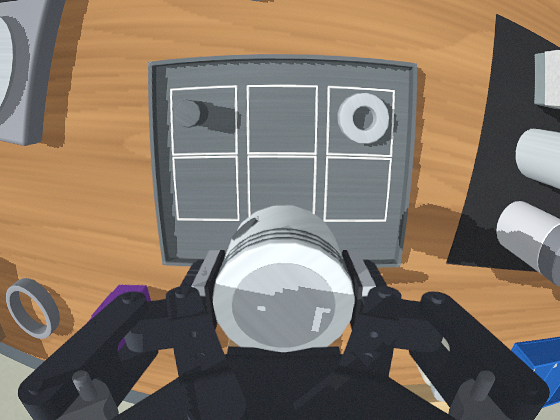

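```bash
python3 -m jog '[[[0.1,-0.6,0],0],[[0.3,-1.8,0],0],[[0.5,-3.1,0],0],[[0.7,-4.4,0],0],[[0.9,-5.7,0],0],[[1.1,-7,0],0],[[1.3,-8.3,0],0],[[1.5,-9.5,0],0],[[1.7,-10.6,0],0],[[1.8,-11.3,0],0],[[1.8,-11.6,0],0],[[1.8,-11.7,0],0],[[1.8,-11.7,0],0],[[1.8,-11.7,0],0]]'
python3 - <<'E'
from lib import *
f=shot("wrist","w14"); goto(.5,-.319,.164)
im=f["pixels"]; cv2.imwrite("pics/w14b.png",im[:,:,::-1])
E
```

```text
clock: 24.85
tcp_pos: [0.6001, -0.3166, 0.1613]
eef_rot: [3.139, -0.001, -3.009]
wrist_force: [-0.0, 1.1, -1.9]
opening: 0.0551
t 24.9 tcp [ 0.6003 -0.3164  0.1616] yaw -3.0086 F [ 0.5 -0.2 -2.3] open 0.0548 j [ 0.41  0.61  0.02  1.77 -0.02  0.76  2.14]
-> [3.32,0.36,-0.08], 0.00  rows>=2.4 turnrows 0.0
```

View pics/w14.png

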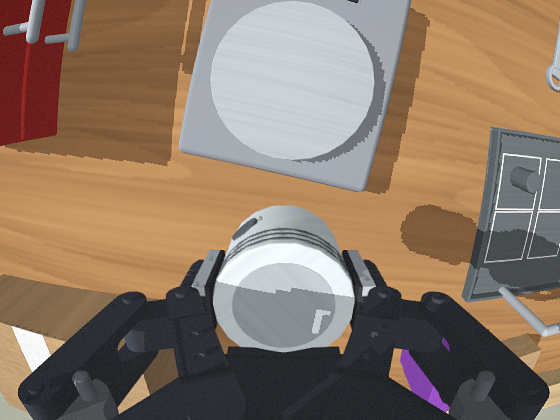

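Run:
```python
from lib import *
f=load("w14"); g=load("w2")
def fit(f,box,th):
    x0,x1,y0,y1=box
    im=f["pixels"][y0:y1,x0:x1]; m=(im.min(2)>th).astype(np.uint8); m=cv2.morphologyEx(m,cv2.MORPH_CLOSE,np.ones((5,5)))
    k=max(cv2.findContours(m,0,cv2.CHAIN_APPROX_NONE)[0],key=cv2.contourArea)[:,0]+[x0,y0]
    return k
for nm,f,box,th in [("w14",f,(195,395,0,175),198),("w2",g,(0,100,0,125),195)]:
    k=fit(f,box,th); h=cv2.convexHull(k)[:,0]
    print(nm,k.min(0),k.max(0),cv2.fitEllipse(h.astype(np.float32)))
    for z in(.044,.048):
        P=np.array([plane(f,*p,z,1)[:2] for p in h]); A=np.c_[2*P,np.ones(len(P))];x=np.linalg.lstsq(A,(P**2).sum(1),rcond=None)[0];r=np.sqrt(x[2]+x[0]**2+x[1]**2)
        print(z,np.round(x[:2],4),r,np.abs(np.hypot(*(P-x[:2]).T)-r).max())
p1=cv2.fitEllipse(cv2.convexHull(fit(f:=load("w14"),(195,395,0,175),198))); p2=cv2.fitEllipse(cv2.convexHull(fit(g,(0,100,0,125),195)))
print(tri([(f,*p1[0],1),(g,*p2[0],1)]))
```

```text
w14 [210   0] [373 157] ((291.6650695800781, 79.68405151367188), (157.4374542236328, 162.74049377441406), 95.03611755371094)
0.044 [ 0.4995 -0.3212] 0.06470523054970169 0.0013724195877909545
0.048 [ 0.4999 -0.3213] 0.06370432971118434 0.0013511901461451953
w2 [13 20] [ 76 110] ((44.75932312011719, 65.00865936279297), (61.29500198364258, 91.64210510253906), 15.460498809814453)
0.044 [ 0.4995 -0.3228] 0.0645576815679578 0.0004022829804469774
0.048 [ 0.5    -0.3191] 0.06387138383054447 0.0003980064033965447
(array([ 0.50013217, -0.32141152,  0.03903984]), [np.float64(0.0005478631725228148), np.float64(0.0005478631725230645)])
```

```bash
python3 -m jog '[[[0.4,0,0],0],[[1.2,0.1,0],0],[[2.1,0.2,0],0],[[2.8,0.3,0.2],0],[[3.15,0.39,0.7],0],[[3.25,0.39,1.4],0],[[3.25,0.39,2],0],[[3.25,0.39,2.5],0],[[3.25,0.39,2.8],0],[[3.25,0.39,3],0],[[3.25,0.39,3],0],[[3.25,0.39,3],0]]'
python3 - <<'E'
from lib import *
shot("wrist","w15"); shot("scene","scene2");goto(.502,-.321,.058)
a=cv2.imread("pics/scene2.png")[220:350,80:220]; cv2.imwrite("pics/scene2c.png",cv2.resize(a,None,fx=4,fy=4,interpolation=cv2.INTER_CUBIC))
E
```

```text
clock: 25.9
tcp_pos: [0.5018, -0.3207, 0.0727]
eef_rot: [-3.141, 0.0, -3.012]
wrist_force: [-0.8, -0.5, -3.0]
opening: 0.055
t 26.0 tcp [ 0.5023 -0.3212  0.0732] yaw -3.0122 F [-0.4  0.2 -1.2] open 0.0546 j [ 0.49  0.65  0.01  2.01 -0.01  0.49  2.21]
-> [0.01,0.01,0.51], 0.00  rows>=0.4 turnrows 0.0
```

View pics/scene2c.png

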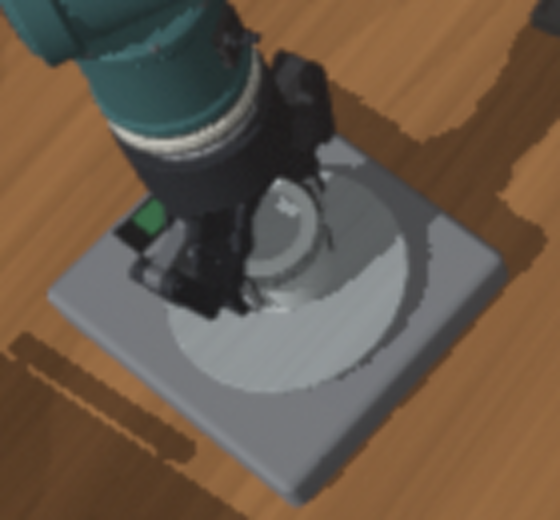

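View pics/w15.png

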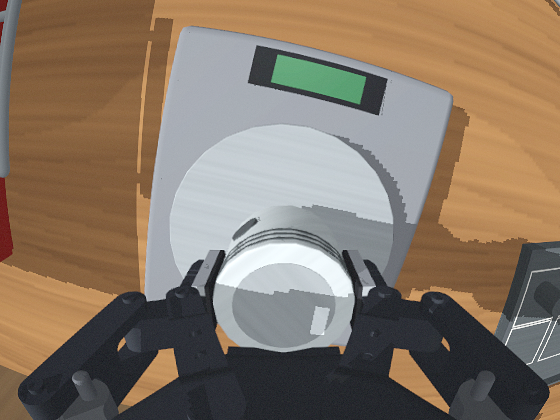

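```bash
python3 -m jog '[[[0,0,0.1],0],[[0,0,0.2],0],[[0,0,0.3],0],[[0,0,0.38],0],[[0,0,0.42],0],[[0,0,0.45],0],[[0,0,0.45],0],[[0,0,0.45],0]]'
```

```text
clock: 26.67
tcp_pos: [0.5015, -0.3209, 0.0587]
eef_rot: [3.142, -0.0, -3.012]
wrist_force: [-0.0, -0.3, -2.2]
opening: 0.0553
```

```bash
python3 -m jog '[[[0,0,0.02],0],[[0,0,0.04],0],[[0,0,0.06],0],[[0,0,0.06],0],[[0,0,0.06],0]]'
```

```text
clock: 27.08
tcp_pos: [0.5017, -0.321, 0.0579]
eef_rot: [-3.141, 0.0, -3.012]
wrist_force: [-1.0, 1.6, 5.6]
opening: 0.0548
```

Contact is at TCP z 0.058, which confirms the plate top at 48 mm. Releasing.

```bash
python3 -m jog '[[[0,0,0],0],[[0,0,0],0],[[0,0,0],0],[[0,0,0],0],[[0,0,0],0],[[0,0,0],0],[[0,0,0],0],[[0,0,0],0]]' -1
python3 -m jog '[[[0,0,-0.3],0],[[0,0,-0.9],0],[[0,0,-1.8],0],[[0,0,-2.8],0],[[0,0,-3.4],0],[[0,0,-3.6],0],[[0,0,-3.6],0],[[0,0,-3.6],0]]'
python3 - <<'E'
from lib import *
f=shot("wrist","w16"); goto(.437,.3229,.1815)
E
```

```text
clock: 27.75
tcp_pos: [0.5016, -0.3209, 0.057]
eef_rot: [-3.142, 0.0, -3.012]
wrist_force: [-0.9, 0.6, 0.1]
opening: 0.0858
clock: 28.42
tcp_pos: [0.5012, -0.3207, 0.1648]
eef_rot: [3.141, -0.0, -3.012]
wrist_force: [0.7, 0.6, 0.2]
opening: 0.0854
t 28.47 tcp [ 0.5007 -0.3204  0.164 ] yaw -3.0124 F [-0.5  1.2 -1. ] open 0.0854 j [ 0.48  0.51  0.02  1.96 -0.01  0.67  2.21]
-> [-0.66,21.54,-0.56], 0.00  rows>=15.5 turnrows 0.0
```

View pics/w16.png

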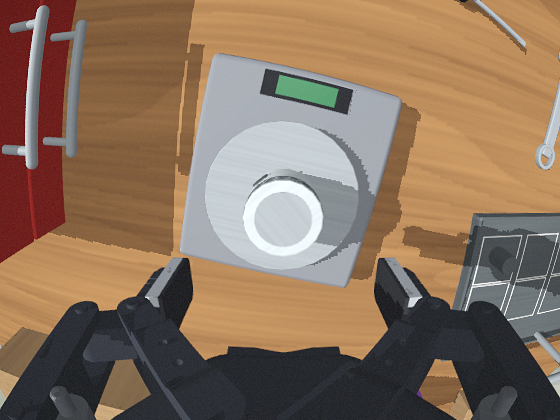

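Run:
```python
from lib import *
f=load("w16"); print("crown",plane(f,283,216.5,.096,1))
im=f["pixels"]
k=[(205,195),(222,152),(283,121),(345,158),(357,205),(218,235),(250,262),(325,260)]
P=np.array([plane(f,*p,.048,1)[:2] for p in k]); A=np.c_[2*P,np.ones(len(P))];x=np.linalg.lstsq(A,(P**2).sum(1),rcond=None)[0]
print("plate",x[:2],np.sqrt(x[2]+x[0]**2+x[1]**2),np.hypot(*(P-x[:2]).T))
```

```text
crown [ 0.49830067 -0.31995662  0.096     ]
plate [ 0.50076094 -0.32028359] 0.0638293066480707 [0.06462487 0.063421   0.06526538 0.06236212 0.06307894 0.06316508
 0.06266154 0.06596206]
```

```bash
python3 -m jog '[[[0,0.6,-0.2],0],[[-0.05,1.7,-0.5],0],[[-0.1,3,-0.5],0],[[-0.1,4.3,-0.5],0],[[-0.15,5.6,-0.5],0],[[-0.2,6.9,-0.5],0],[[-0.2,8.2,-0.5],0],[[-0.25,9.5,-0.5],0],[[-0.3,10.8,-0.5],0],[[-0.35,12.1,-0.5],0],[[-0.4,13.4,-0.5],0],[[-0.45,14.7,-0.5],0],[[-0.5,16,-0.5],0],[[-0.5,17.3,-0.5],0],[[-0.55,18.6,-0.5],0],[[-0.6,19.9,-0.5],0],[[-0.65,20.9,-0.5],0],[[-0.65,21.4,-0.5],0],[[-0.65,21.56,-0.5],0],[[-0.65,21.56,-0.5],0]]'
python3 -m jog '[[[0,0,0],0],[[0,0,0],0]]'
python3 - <<'E'
from lib import *
f=shot("wrist","w17"); goto(.4375,.323,.06)
E
```

```text
clock: 30.13
tcp_pos: [0.4367, 0.323, 0.1788]
eef_rot: [-3.14, -0.002, -3.011]
wrist_force: [0.4, -0.3, -0.5]
opening: 0.0854
clock: 30.3
tcp_pos: [0.4379, 0.3199, 0.1795]
eef_rot: [-3.139, -0.001, -3.016]
wrist_force: [-0.6, -1.0, 0.6]
opening: 0.0852
t 30.35 tcp [0.438  0.3201 0.1797] yaw -3.0162 F [-0.  -1.5  0.2] open 0.0856 j [-0.7   0.43 -0.02  2.06  0.02  0.65  0.97]
-> [0.00,0.11,3.99], 0.00  rows>=2.9 turnrows 0.0
```

View pics/w17.png

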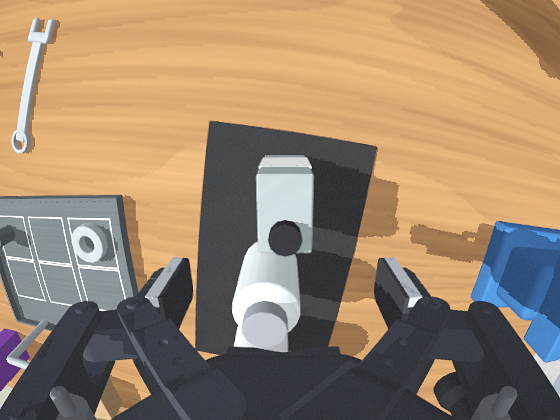

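```bash
python3 -m jog '[[[0,0,0.3],0],[[0,0,0.9],0],[[0,0,1.8],0],[[0,0,2.8],0],[[0,0,3.5],0],[[0,0,3.9],0],[[0,0,4],0],[[0,0,4],0],[[0,0,4],0]]'
python3 -m jog '[[[0,0,0],0],[[0,0,0],0],[[0,0,0],0],[[0,0,0],0],[[0,0,0],0],[[0,0,0],0],[[0,0,0],0],[[0,0,0],0],[[0,0,0],0],[[0,0,0],0],[[0,0,0],0]]' 1 50
python3 - <<'E'
from lib import *
goto(.4375,.323,.06)
E
```

```text
clock: 31.1
tcp_pos: [0.4382, 0.3231, 0.0607]
eef_rot: [3.141, 0.001, -3.013]
wrist_force: [-0.4, -0.0, -0.2]
opening: 0.0854
clock: 32.02
tcp_pos: [0.4379, 0.3231, 0.0608]
eef_rot: [3.141, 0.001, -3.013]
wrist_force: [-1.0, -0.7, 5.6]
opening: 0.0392
t 32.02 tcp [0.4379 0.3231 0.0608] yaw -3.0127 F [-1.  -0.7  5.6] open 0.0392 j [-0.71  0.63 -0.02  2.13  0.03  0.39  0.95]
-> [0.01,-0.00,0.03], 0.00  rows>=0.0 turnrows 0.0
```

```bash
python3 -m jog '[[[0,0,-0.2],0],[[0,0,-0.7],0],[[0,0,-1.4],0],[[0,0,-2.4],0],[[0,0,-3.4],0],[[0,0,-4.2],0],[[-0.1,-0.4,-4.7],0],[[-0.4,-1.3,-4.8],0],[[-0.8,-2.5,-4.8],0],[[-1.2,-3.7,-4.8],0],[[-1.6,-4.9,-4.8],0],[[-2,-6.1,-4.8],0],[[-2.5,-7.3,-4.8],0],[[-2.9,-8.5,-4.8],0],[[-3.3,-9.7,-4.8],0],[[-3.7,-10.8,-4.8],0],[[-4.1,-11.7,-4.8],0],[[-4.3,-12.4,-4.8],0],[[-4.4,-12.65,-4.8],0],[[-4.4,-12.65,-4.8],0]]'
python3 -m jog '[[[0,0,0],0],[[0,0,0.4],0],[[0,0,1.1],0],[[0,0,2],0],[[0,0,3],0],[[0,0,3.8],0],[[0,0,4.3],0],[[0,0,4.55],0],[[0,0,4.65],0],[[0,0,4.7],0],[[0,0,4.73],0],[[0,0,4.73],0],[[0,0,4.73],0]]'
python3 - <<'E'
from lib import *
goto(.6176,-.0362,.06)
shot("wrist","w18")
E
```

```text
clock: 33.68
tcp_pos: [0.6173, -0.0395, 0.2034]
eef_rot: [-3.14, -0.001, -3.017]
wrist_force: [-0.7, 0.2, -3.4]
opening: 0.0393
clock: 34.77
tcp_pos: [0.6182, -0.0363, 0.0632]
eef_rot: [-3.141, 0.002, -3.012]
wrist_force: [0.4, -0.0, -3.5]
opening: 0.0395
t 34.77 tcp [ 0.6182 -0.0363  0.0632] yaw -3.0124 F [ 0.4 -0.  -3.5] open 0.0395 j [-0.02  0.68  0.01  1.96 -0.01  0.5   1.7 ]
-> [0.02,0.00,0.11], 0.00  rows>=0.1 turnrows 0.0
```

View pics/w18.png

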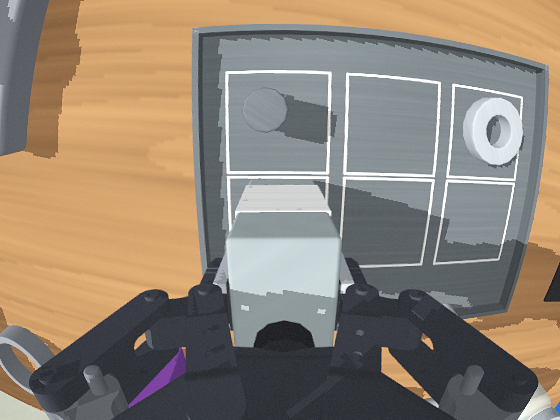

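Still hanging 1–2 mm up: wrist force is −3.5 N, and TCP z is 0.0632 against 0.0617 at the pick. I lower it a little more until it touches.

```bash
python3 -m jog '[[[0,0,0.02],0],[[0,0,0.04],0],[[0,0,0.06],0],[[0,0,0.07],0],[[0,0,0.07],0],[[0,0,0.07],0]]'
```

```text
clock: 35.32
tcp_pos: [0.6179, -0.0365, 0.0618]
eef_rot: [-3.141, 0.001, -3.013]
wrist_force: [-2.0, -0.2, 7.9]
opening: 0.0394
```

```bash
python3 -m jog '[[[0,0,0],0],[[0,0,0],0],[[0,0,0],0],[[0,0,0],0],[[0,0,0],0],[[0,0,0],0],[[0,0,0],0]]' -1
python3 -m jog '[[[0,0,-0.5],0],[[0,0,-1.4],0],[[0,0,-2.5],0],[[0,0,-3.4],0],[[0,0,-3.9],0],[[0,0,-4],0],[[0,0,-4],0]]'
python3 - <<'E'
from lib import *
shot("wrist","w19"); goto(.5278,.32,.178)
E
```

```text
clock: 35.9
tcp_pos: [0.6173, -0.0363, 0.0599]
eef_rot: [3.142, -0.0, -3.012]
wrist_force: [0.0, -0.1, 0.2]
opening: 0.0855
clock: 36.48
tcp_pos: [0.618, -0.0363, 0.1811]
eef_rot: [-3.141, 0.002, -3.012]
wrist_force: [0.3, -0.1, -0.3]
opening: 0.0851
t 36.53 tcp [ 0.617  -0.0363  0.1797] yaw -3.0124 F [-0.1  0.1 -0.3] open 0.0855 j [-0.03  0.52  0.02  1.9  -0.01  0.72  1.7 ]
-> [1.42,12.16,0.06], 0.00  rows>=8.8 turnrows 0.0
```

View pics/w19.png

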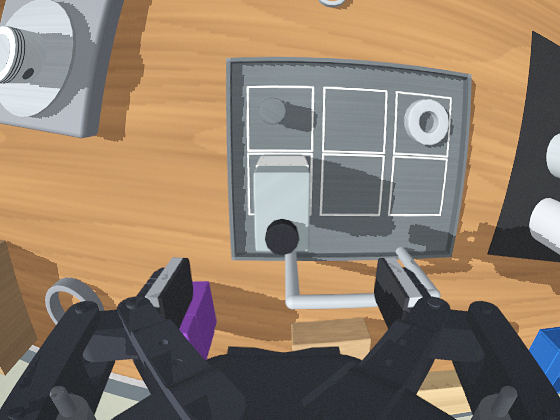

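Run:
```python
from lib import *
a=load("w9");b=load("w19"); print(np.round(a["T"][:3,3],4),np.round(b["T"][:3,3],4)); print(np.round(a["T"][:3,:3]-b["T"][:3,:3],4))
def cap(f):
    im=f["pixels"].max(2)[200:265,250:310]; m=(im<60).astype(np.uint8)
    k=max(cv2.findContours(m,0,cv2.CHAIN_APPROX_NONE)[0],key=cv2.contourArea); (c,s,_)=cv2.fitEllipse(cv2.convexHull(k)); return c[0]+250,c[1]+200
for n,f in(("w9",a),("w19",b)):
    c=cap(f); print(n,c,plane(f,*c,.116,1))
    cv2.imwrite("pics/%sc.png"%n,cv2.resize(f["pixels"][50:275,215:480,::-1],None,fx=1.5,fy=1.5))
cv2.imwrite("pics/cmp.png",np.hstack([cv2.imread("pics/w9c.png"),cv2.imread("pics/w19c.png")]))
```

```text
[ 0.5454 -0.0443  0.3174] [ 0.5462 -0.0449  0.3221]
[[ 0.0003  0.0014 -0.0048]
 [ 0.     -0.0005  0.0007]
 [ 0.0015 -0.0046 -0.0014]]
w9 (278.2674808502197, 245.8475799560547) [ 0.63166144 -0.03577224  0.116     ]
w19 (281.9001655578613, 236.0661849975586) [ 0.62814912 -0.03475229  0.116     ]
```

View pics/cmp.png

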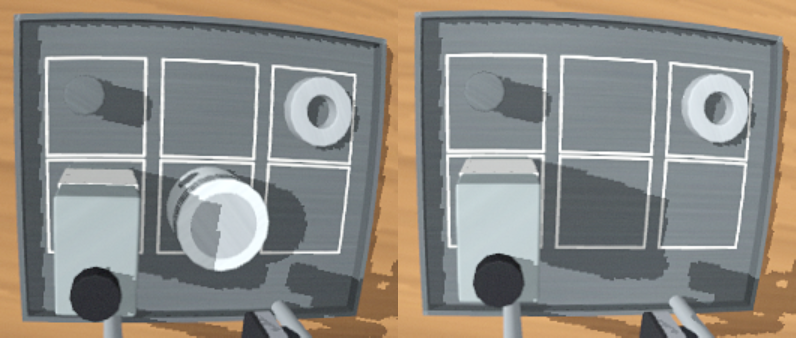

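```bash
python3 -m jog '[[[0.1,0.7,0],0],[[0.2,1.9,0],0],[[0.4,3.2,0],0],[[0.6,4.5,0],0],[[0.8,5.8,0],0],[[0.9,7.1,0],0],[[1.1,8.4,0],0],[[1.2,9.7,0],0],[[1.3,10.9,0],0],[[1.4,11.7,0],0],[[1.45,12.1,0],0],[[1.45,12.15,0],0],[[1.45,12.15,0],0],[[1.45,12.15,0],0],[[1.45,12.15,0],0]]'
python3 - <<'E'
from lib import *
shot("wrist","w20"); goto(.5278,.32,.057)
E
```

```text
clock: 37.78
tcp_pos: [0.5282, 0.3162, 0.1796]
eef_rot: [-3.139, -0.0, -3.017]
wrist_force: [-0.6, -0.4, -0.8]
opening: 0.0856
t 37.83 tcp [0.5283 0.3165 0.1798] yaw -3.0165 F [ 0.6 -0.6  0.3] open 0.0855 j [-0.63  0.52  0.02  1.9  -0.01  0.72  1.09]
-> [0.00,0.12,4.09], 0.00  rows>=2.9 turnrows 0.0
```

View pics/w20.png

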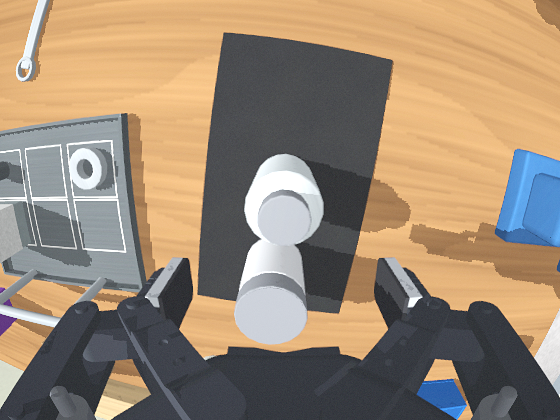

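```bash
python3 -m jog '[[[0,0,0.3],0],[[0,0,0.9],0],[[0,0,1.8],0],[[0,0,2.8],0],[[0,0,3.6],0],[[0,0,4],0],[[0,0,4.1],0],[[0,0,4.1],0],[[0,0,4.1],0]]'
python3 -m jog '[[[0,0,0],0],[[0,0,0],0],[[0,0,0],0],[[0,0,0],0],[[0,0,0],0],[[0,0,0],0],[[0,0,0],0],[[0,0,0],0],[[0,0,0],0]]' 1 50
python3 - <<'E'
from lib import *
goto(.5425,.0268,.057)
E
```

```text
clock: 38.58
tcp_pos: [0.5282, 0.3197, 0.0579]
eef_rot: [3.141, 0.002, -3.013]
wrist_force: [-0.2, -0.1, 0.8]
opening: 0.0851
clock: 39.33
tcp_pos: [0.5284, 0.3195, 0.0587]
eef_rot: [3.141, 0.002, -3.013]
wrist_force: [-0.4, -1.1, 5.9]
opening: 0.0564
t 39.33 tcp [0.5284 0.3195 0.0587] yaw -3.0129 F [-0.4 -1.1  5.9] open 0.0564 j [-0.62  0.69  0.01  1.96 -0.01  0.49  1.09]
-> [0.79,-9.74,0.05], 0.00  rows>=7.0 turnrows 0.0
```

```bash
python3 -m jog '[[[0,0,-0.2],0],[[0,0,-0.7],0],[[0,0,-1.4],0],[[0,0,-2.4],0],[[0,0,-3.4],0],[[0,0,-4.2],0],[[0,-0.3,-4.7],0],[[0.1,-1,-4.8],0],[[0.2,-2.2,-4.8],0],[[0.3,-3.5,-4.8],0],[[0.4,-4.8,-4.8],0],[[0.5,-6.1,-4.8],0],[[0.6,-7.4,-4.8],0],[[0.7,-8.5,-4.8],0],[[0.75,-9.3,-4.8],0],[[0.75,-9.65,-4.8],0],[[0.75,-9.75,-4.8],0],[[0.75,-9.75,-4.8],0],[[0.75,-9.75,-4.8],0]]'
python3 -m jog '[[[0,0,0],0],[[0,0,0.4],0],[[0,0,1.1],0],[[0,0,2],0],[[0,0,3],0],[[0,0,3.8],0],[[0,0,4.3],0],[[0,0,4.55],0],[[0,0,4.65],0],[[0,0,4.7],0],[[0,0,4.74],0],[[0,0,4.74],0],[[0,0,4.74],0]]'
```

```text
clock: 40.92
tcp_pos: [0.5426, 0.0289, 0.201]
eef_rot: [3.14, 0.0, -3.01]
wrist_force: [0.3, 0.9, -2.1]
opening: 0.0564
clock: 42.0
tcp_pos: [0.5435, 0.0267, 0.0598]
eef_rot: [-3.142, 0.002, -3.012]
wrist_force: [0.6, 0.4, -2.9]
opening: 0.0566
```

```bash
python3 -m jog '[[[0,0,0.02],0],[[0,0,0.04],0],[[0,0,0.06],0],[[0,0,0.06],0],[[0,0,0.06],0]]'
```

```text
clock: 42.42
tcp_pos: [0.5437, 0.0266, 0.0596]
eef_rot: [3.141, 0.003, -3.013]
wrist_force: [-3.1, -0.5, 13.9]
opening: 0.0567
```

```bash
python3 -m jog '[[[0,0,0],0],[[0,0,0],0],[[0,0,0],0],[[0,0,0],0],[[0,0,0],0],[[0,0,0],0],[[0,0,0],0]]' -1
python3 -m jog '[[[0,0,-0.5],0],[[0,0,-1.4],0],[[0,0,-2.5],0],[[0,0,-3.4],0],[[0,0,-3.9],0],[[0,0,-4],0],[[0,0,-4],0]]'
python3 - <<'E'
from lib import *
shot("wrist","w21"); goto(.6169,.3177,.176)
E
```

```text
clock: 43.0
tcp_pos: [0.5426, 0.0266, 0.0568]
eef_rot: [-3.142, -0.0, -3.012]
wrist_force: [0.4, -0.8, 0.0]
opening: 0.0854
clock: 43.58
tcp_pos: [0.5432, 0.0266, 0.1779]
eef_rot: [-3.142, 0.002, -3.012]
wrist_force: [0.1, 0.2, -0.3]
opening: 0.0856
t 43.63 tcp [0.5423 0.0266 0.1767] yaw -3.0124 F [-0.7 -0.7  0.8] open 0.0851 j [-0.16  0.44  0.03  2.07 -0.02  0.64  1.59]
-> [-3.72,9.30,0.02], 0.00  rows>=7.2 turnrows 0.0
```

View pics/w21.png

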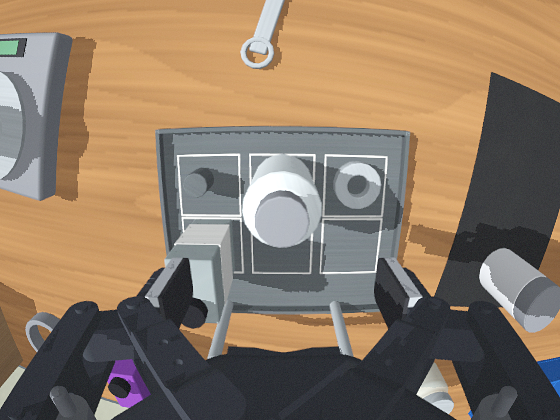

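The can is back, cap at (281,218) and centred between the fingers, close to where w6 showed it. Jar next.

```bash
python3 -m jog '[[[-0.3,0.7,0],0],[[-0.8,2,0],0],[[-1.3,3.3,0],0],[[-1.8,4.6,0],0],[[-2.3,5.9,0],0],[[-2.8,7.1,0],0],[[-3.3,8.3,0],0],[[-3.6,9,0],0],[[-3.7,9.3,0],0],[[-3.7,9.3,0],0],[[-3.7,9.3,0],0],[[-3.7,9.3,0],0],[[-3.7,9.3,0],0]]'
python3 - <<'E'
from lib import *
shot("wrist","w22"); goto(.6169,.3177,.0555)
E
```

```text
clock: 44.72
tcp_pos: [0.6168, 0.314, 0.1766]
eef_rot: [-3.139, -0.001, -3.016]
wrist_force: [0.2, 0.4, -0.3]
opening: 0.085
t 44.77 tcp [0.6169 0.3144 0.1769] yaw -3.0159 F [-0.4 -0.2 -1.3] open 0.0855 j [-0.56  0.61  0.04  1.73 -0.03  0.81  1.19]
-> [-0.02,0.12,4.05], 0.00  rows>=2.9 turnrows 0.0
```

View pics/w22.png

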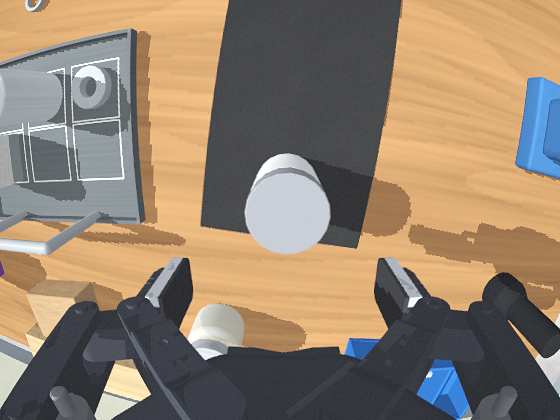

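```bash
python3 -m jog '[[[0,0,0.3],0],[[0,0,0.9],0],[[0,0,1.8],0],[[0,0,2.8],0],[[0,0,3.6],0],[[0,0,4],0],[[0,0,4.1],0],[[0,0,4.1],0],[[0,0,4.1],0]]'
python3 -m jog '[[[0,0,0],0],[[0,0,0],0],[[0,0,0],0],[[0,0,0],0],[[0,0,0],0],[[0,0,0],0],[[0,0,0],0],[[0,0,0],0],[[0,0,0],0]]' 1 50
python3 -m jog '[[[0,0,-0.2],0],[[0,0,-0.7],0],[[0,0,-1.4],0],[[0,0,-2.4],0],[[0,0,-3.4],0],[[0,0,-4.2],0],[[0,-0.1,-4.7],0],[[0.1,-0.6,-4.8],0],[[0.4,-1.8,-4.8],0],[[0.7,-3.1,-4.8],0],[[0.9,-4.3,-4.8],0],[[1.2,-5.4,-4.8],0],[[1.4,-6.3,-4.8],0],[[1.5,-6.8,-4.8],0],[[1.5,-7,-4.8],0],[[1.5,-7,-4.8],0],[[1.5,-7,-4.8],0]]'
python3 - <<'E'
from lib import *
goto(.5994,.1036,.0555)
E
```

```text
clock: 45.52
tcp_pos: [0.6178, 0.3178, 0.0551]
eef_rot: [3.141, 0.002, -3.013]
wrist_force: [-0.4, 0.2, 0.5]
opening: 0.0853
clock: 46.27
tcp_pos: [0.618, 0.3178, 0.0559]
eef_rot: [3.141, 0.003, -3.013]
wrist_force: [-1.4, -0.4, 6.7]
opening: 0.0591
clock: 47.68
tcp_pos: [0.5994, 0.1054, 0.1979]
eef_rot: [3.14, 0.001, -3.011]
wrist_force: [-0.3, 2.2, -3.5]
opening: 0.0589
t 47.68 tcp [0.5994 0.1054 0.1979] yaw -3.0109 F [-0.3  2.2 -3.5] open 0.0589 j [-0.28  0.48  0.04  1.91 -0.03  0.75  1.48]
-> [0.01,-0.07,4.75], 0.00  rows>=3.4 turnrows 0.0
```

```bash
python3 -m jog '[[[0,0.05,0],0],[[0,0.07,0.4],0],[[0,0.07,1.1],0],[[0,0.07,2],0],[[0,0.07,3],0],[[0,0.07,3.8],0],[[0,0.07,4.3],0],[[0,0.07,4.55],0],[[0,0.07,4.65],0],[[0,0.07,4.7],0],[[0,0.07,4.74],0],[[0,0.07,4.74],0],[[0,0.07,4.74],0]]'
python3 -m jog '[[[0,0,0.02],0],[[0,0,0.03],0],[[0,0,0.04],0],[[0,0,0.04],0],[[0,0,0.04],0]]'
```

```text
clock: 48.77
tcp_pos: [0.6001, 0.1066, 0.0569]
eef_rot: [3.141, 0.003, -3.012]
wrist_force: [-1.0, 0.7, -0.5]
opening: 0.059
clock: 49.18
tcp_pos: [0.6001, 0.1065, 0.0568]
eef_rot: [3.141, 0.003, -3.012]
wrist_force: [-4.1, -0.1, 10.6]
opening: 0.0589
```

```bash
python3 -m jog '[[[0,0,0],0],[[0,0,0],0],[[0,0,0],0],[[0,0,0],0],[[0,0,0],0],[[0,0,0],0],[[0,0,0],0]]' -1
python3 -m jog '[[[0,0,-0.5],0],[[0,0,-1.4],0],[[0,0,-2.5],0],[[0,0,-3.7],0],[[0,0,-5],0],[[0,0,-6.2],0],[[0,0,-7.1],0],[[0,0,-7.4],0],[[0,0,-7.4],0]]'
python3 - <<'E'
from lib import *
goto(.62,.03,.279)
E
```

```text
clock: 49.77
tcp_pos: [0.5989, 0.1055, 0.0545]
eef_rot: [-3.141, -0.0, -3.012]
wrist_force: [0.8, -0.3, -0.3]
opening: 0.0855
clock: 50.52
tcp_pos: [0.6007, 0.1059, 0.2797]
eef_rot: [3.141, 0.006, -3.013]
wrist_force: [-0.4, 0.1, -0.9]
opening: 0.0855
t 50.52 tcp [0.6007 0.1059 0.2797] yaw -3.0125 F [-0.4  0.1 -0.9] open 0.0855 j [-0.29  0.39  0.05  1.84 -0.02  0.91  1.48]
-> [-0.31,-2.59,0.02], 0.00  rows>=1.9 turnrows 0.0
```

Back to the w2 viewpoint to compare start and end.

```bash
python3 -m jog '[[[-0.1,-0.6,0],0],[[-0.2,-1.5,0],0],[[-0.3,-2.2,0],0],[[-0.32,-2.5,0],0],[[-0.32,-2.55,0],0],[[-0.32,-2.55,0],0],[[-0.32,-2.55,0],0],[[-0.32,-2.55,0],0],[[-0.32,-2.55,0],0],[[-0.32,-2.55,0],0],[[-0.32,-2.55,0],0],[[-0.32,-2.55,0],0]]'
python3 - <<'E'
from lib import *
a=load("w2");b=shot("wrist","w23");shot("scene","scene3");shot("side","side3"); print(np.round(a["T"][:3,3],4),np.round(b["T"][:3,3],4))
A=a["pixels"][40:270,0:400,::-1];B=b["pixels"][40:270,0:400,::-1]
cv2.imwrite("pics/cmp2.png",np.hstack([A,B]))
c=b["pixels"][60:225,185:400,::-1]; cv2.imwrite("pics/w23c.png",cv2.resize(c,None,fx=3.6,fy=3.6,interpolation=cv2.INTER_CUBIC))
E
```

```text
clock: 51.52
tcp_pos: [0.6183, 0.0314, 0.2767]
eef_rot: [3.141, 0.0, -3.012]
wrist_force: [0.7, -0.7, 0.2]
opening: 0.0853
[0.5495 0.0203 0.4203] [0.5467 0.0228 0.4179]
```

View pics/cmp2.png

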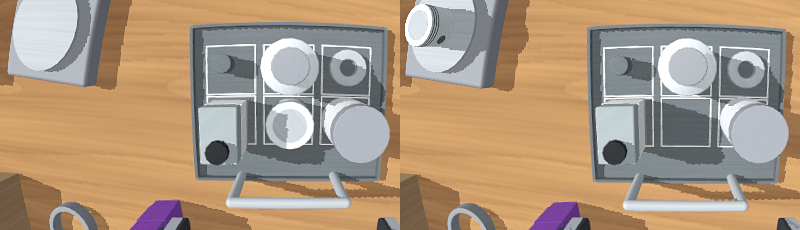

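View pics/w23c.png

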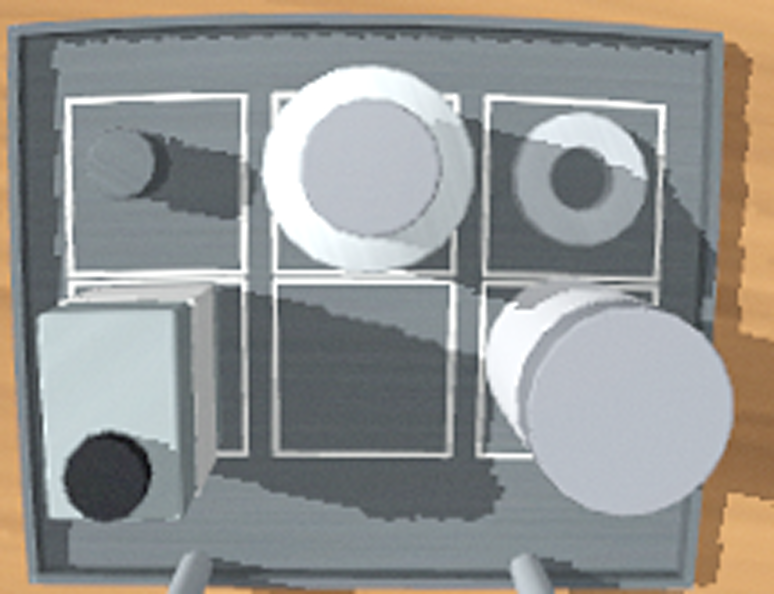

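View pics/scene3.png

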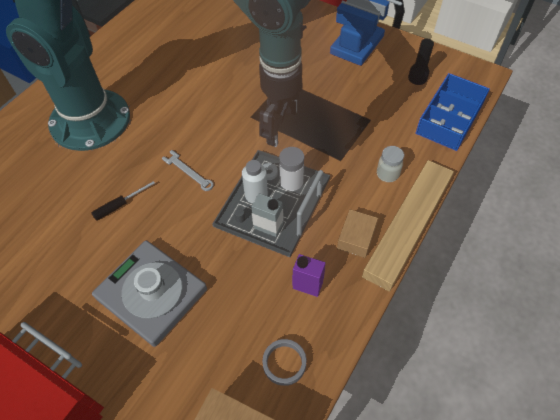

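Run:
```python
from lib import *
f=load("w23");c2=lambda u,v:(u/3.6+185-.4,v/3.6+60-.4)
for n,p,z in [("can",(371,167),.124),("jar",(629,410),.108),("tincap",(107,477),.116),("bearing",(580,179),.018),("socket",(121,164),.036)]:
    q={"can":(380,167),"jar":(631,410),"tincap":(115,477),"bearing":(589,172),"socket":(132,157)}[n]
    print(n,np.round((plane(f,*c2(*p),z,1)-plane(load("w2"),*c2(*q),z,1))*1000,1))
from workcell import finish_job,observe
print(observe()["opening"],observe()["clock"]); print(finish_job())
```

```text
can [-2.4  0.3  0. ]
jar [-3.1  1.5  0. ]
tincap [-3.  1.  0.]
bearing [ 0.2 -0.6  0. ]
socket [ 0.1 -0.3  0. ]
0.08532224300154713 51.6667
the job is handed in; nothing more can be done
None
```

I moved the jar, can and tin one by one onto the mat, lifted the piston out and set it on the scale by feel. I then put the tin, can and jar back in the tray and handed the job in at 51.7 s; `finish_job()` gave no verdict.

**Last checks** (wrist camera, start view against end view):
- **Can, tin and jar:** all upright and released, 2.4 mm, 3.2 mm and 3.4 mm from where they started (limit 15 mm).
- **Bearing and socket:** within 1 mm of their start.
- **Piston:** standing crown up, about 2.5 mm from the plate centre, measured just after release. The final scene view shows it still standing there. Contact force began at the height expected for a plate top of 48 mm.

**Disagreements:** heights I triangulated from camera views mostly came out 3–10 mm below the listed ones; a few tin-corner and scale points were off by less or more. I used the listed heights and confirmed each set-down on the scale and in the tray by contact force. The piston-to-plate offset and the object shifts above are all within a few millimetres, about the size of the calibration error plus the arm's wobble when it stopped.

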